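# Weigh worn-out pliers on the beam scale

### The arm

A 6-joint arm with a two-finger parallel gripper is mounted at the origin on a cart in front of the work surface, level with it; the furniture and walls round the work are solid. World frame = base frame: x ahead of the robot, y to its left, z up, the work surface at z = 0. Lengths are in m, angles in rad, forces in N, time in s.
With the tool pointing down it reaches from about 0.35 to 0.85 m from the base axis. Payload 8.1 kg.
Tool frame: the origin (TCP) lies at the very end of the fingers, on their centre line; the grasp point (between the pads) lies 19 mm behind it (r.hold_point_z is the distance from the TCP to the grasp point, in m); z points along the fingers, x is the direction in which the jaws open and shut, and the axes are right-handed (so a half turn about z gives the same grasp; the last joint's range is limited). The gripper opens to 85 mm and grips with 20 to 120 N. Pads are 22 mm wide; open, the fingers measure 114 mm over their backs; the gripper's body (76 mm by 85 mm) begins 54 mm behind the grasp point. The pads swing forward as they close: fully open they stand 13 mm farther back than shut.
Start: joints at [-1.206, 0.13, 1.488, -0, 1.523, -0.085], TCP at [0.261, -0.54, 0.231] pointing down, gripper open.
Joint ranges: [-2.96, 2.96], [-0.89, 2.26], [0.02, 2.5], [-1.34, 4.48], [0, 2.73], [-2.66, 2.66]. Speed limits (rad/s): [2.39, 2.39, 2.79, 3.14, 3.14, 3.14].

### API

Orientations are given as a unit quaternion [w, x, y, z].
In Python, from cell import get_obs, vision, job, silhouettes, r gives the robot as it stands.
- The arm moves only by the shell command python3 -m inch 'ROWS' [FORCE]. ROWS is text: rows parted by semicolons, each of 7 numbers parted by spaces: the shift along the tool's x, y, z in mm, then the turn, a rotation vector about the tool's x, y, z in rad, then the closure in counts, from 0 (fully open) to 255 (shut). A call has exactly 5 rows; each row shifts and turns the commanded pose from where the row before left it, along the tool's axes as they then stand; what a row does not reach is not made up. A row lasts 1/10 s, in which the tool goes at most 50 mm and 8.59 degrees, less where a joint would pass 70% of its speed; a pose out of reach is approached as far as the arm can. A call with a gripper value outside its range is refused whole. The fingers move at their own pace and stop on an object; FORCE is the grip in N (left out, the last holds). Time passes only in rows, so rows that do not move let the fingers close, or fill a call up. It gives the time, the measured TCP pose, the force and the opening at its end, in the units of the state.
- get_obs(): the state, without advancing time (a new reading comes with each control period).
- vision.snapshot(name): name is "scene" or "top"; returns the picture (384x512x3 uint8, red, green, blue); there is no depth.
- vision.camera_params(name): a dict with "fovy" (degrees; the focal length in pixels is half the picture's height over the tangent of half this angle, whatever the lens; pixels are square), "cx", "cy" (the principal point, pixels), "extrinsics" (4x4, takes a point from camera to world coordinates). Camera axes: x right, y down, z forward; pixel columns grow to the right and rows downward; lengths in m; the calibration is good to about 2 mm. A picture is of the moment at which its call begins. camera_params takes no time and is no camera call.
- job.finish_job(): hands the job in, once; it reports no verdict.
Trained networks look in the newest picture that a camera, given by its name, has taken for a name from the list of things; names that differ only in an ending like _2 or _b are one class to them, and where a whole thing is asked for, a point or a joint stands for the part that bears it (a point fixed in the world has none). Each returns a list of dicts, best first, with "confidence" (0 to 1); they miss things now and then, are a little off and sometimes report something else, mostly with a low value. They report only what shows in the picture. A call takes as long as a camera call.
- silhouettes(label, camera): "region" (384x512 bool, what is visible of it) and "at" ([column, row] in pixels, amid what is visible of it).
The state is a dict: "clock": time; "joints": joint angles; "qvel": joint speeds; "effort": joint torques, N m; "eef_pos": TCP position; "tool_rot": TCP orientation; "force": force on the tool from outside, world axes, zero at the start; "torque": the same for the moment, N m; "width": finger opening in m.
Only numpy, scipy, OpenCV 4.12 (cv2) and the standard library are available. Lean on these libraries where they do the work, as an engineer would, in place of code of your own. Each camera call takes 0.05 s, during which the arm holds its last target. There are 200 camera calls.

### The job

The scrap dealer pays by weight, so weigh the worn-out red pliers: put every pair lying on the bench into the tote, then hang the loaded tote by the hump of its carrying rod on the hook of the beam scale, easing the load on gently and letting the pointer settle before you go on. Then slide the brass poise along the beam until the pointer rests on the broad middle mark of the chart, and leave everything hanging freely so that I can read the weight off the beam; do not disturb the oil stone, the ink tin or the hand stamp.

Things in the scene. Friction and masses are not known exactly. Their poses are not given: they have to be found in the camera images.
- tote: open sheet-metal tray, 214 mm long (x) by 196 mm wide (y), walls 40 mm high, 5 mm thick, 0.28 kg, loose; origin at the centre of its underside. A 10 mm steel carrying rod spans it lengthwise at y = 0 between posts at x = -102 and +102 mm; both ends alike. Both sides of the rod are open: pliers fit lengthwise at y = +56 or -56 mm, also one pair on another
- tote_grip (a point): where to grip the tote: centre line of the rod's near straight part, 72 mm on the -x side of the hump, 70 mm above the underside, tote's axes. The straight part runs from x = -96 to -24 mm. Gripped here across y, from above or leaning a little back to the -x side, the hand stays clear of the hook and beam when it hangs the tote
- tote_peak (a point): centre line of the carrying rod at the top of its hump, 88 mm above the tote's underside, with the tote's axes; the hump is flat for 18 mm along x and slopes down 50 degrees on either side to the straight parts
- pliers1_pivot (a point): centre of the joint rivet of a pair of red-handled pliers, 128 x 52 x 12 mm, 0.10 kg, lying flat, loose: the point to grip, 6 mm above its underside. x points to the jaws' tips (38 mm ahead); the handles end 90 mm behind. Here it is 21 mm wide across y
- pliers2_pivot (a point): the same on a second pair
- pliers3_pivot (a point): the same on a third pair
- pliers4_pivot (a point): the same on a fourth pair
- hook_seat (a point): where the rod's centre line rests in the scale's hook (8 mm wire, hung from a pivot 69 mm above, at the beam's left end; swings a little along y). x across the beam, away from the robot; y along the beam, away from the poise. Shank 16 mm to -y; tip 21 mm to +y, 17 mm up: the hook opens to +y. Bring the rod in along -y with its centre 31 to 36 mm above this point, then let it down
- beam (a joint): tilt of the beam, rad, -0.28 to 0.28; at 0 its pointer (right end, 330 mm from the pivot) lies mid on the broad 8 mm mark of the white chart. Positive: load end (left) down, pointer up. Sprung (3 N m per rad) and damped; the load pulls 105 mm from the pivot, so the hook sinks up to 29 mm as it is loaded. 0 with hook empty and poise at 0
- poise (a joint): place of the brass poise along the beam, m, 0 (nearest the pivot, 45 mm right of it) to 0.18 (outward, right). Slides with a friction of about 1.2 N and stays where it is left. Mass 0.45 kg: 10 mm outward lowers the beam's tilt by about 0.015 rad
- poise_knob (a point): centre of the upright round knob on top of the poise, 22 mm in diameter and 26 mm high, the place to grip it from above; 35 mm above the beam's centre line. Below it, from 17 mm under this point, is the poise's body (26 mm across the beam, 34 mm along it). y points along the beam, inward to the hook
- oil_stone: two-coloured oil stone, 150 x 50 x 25 mm, loose bystander; origin at the centre of its underside
- ink_tin: round tin with a green lid, 64 mm across and 26 mm high, loose bystander; origin at the centre of its underside
- stamp: wooden hand stamp standing upright, 25 x 48 x 70 mm, loose bystander; origin at the centre of its underside

How it is judged:
On the way:
1. every pair of pliers is in the tote, the tote hangs freely on the hook, let go, and the pointer has settled above the middle mark (x of pliers1_pivot in the frame of tote between -0.105 and 0.105 m and y of pliers1_pivot in the frame of tote between -0.098 and 0.098 m and z of pliers1_pivot in the frame of tote between 0 and 0.055 m and x of pliers2_pivot in the frame of tote between -0.105 and 0.105 m and y of pliers2_pivot in the frame of tote between -0.098 and 0.098 m and z of pliers2_pivot in the frame of tote between 0 and 0.055 m and x of pliers3_pivot in the frame of tote between -0.105 and 0.105 m and y of pliers3_pivot in the frame of tote between -0.098 and 0.098 m and z of pliers3_pivot in the frame of tote between 0 and 0.055 m and x of pliers4_pivot in the frame of tote between -0.105 and 0.105 m and y of pliers4_pivot in the frame of tote between -0.098 and 0.098 m and z of pliers4_pivot in the frame of tote between 0 and 0.055 m and distance between tote_peak and hook_seat below 0.02 m and height (world z) of tote above 0.025 m and angle between tote's own z axis and vertical below 0.35 rad and contact force between the fingers and tote below 0.05 N and velocity of joint beam between -0.04 and 0.04 rad/s and value of joint beam above 0.03 rad), for 0.3 s.
At the end, for the whole second after the job is handed in: Every pair of pliers present lies in the tote; the tote hangs free on the hook by its hump (rod within 20 mm of the seat, tote less than 20 degrees off level, clear of the bench); the beam is at rest and level within 0.012 rad, so that the pointer lies on the broad middle mark (x of pliers1_pivot in the frame of tote between -0.105 and 0.105 m and y of pliers1_pivot in the frame of tote between -0.098 and 0.098 m and z of pliers1_pivot in the frame of tote between 0 and 0.055 m and x of pliers2_pivot in the frame of tote between -0.105 and 0.105 m and y of pliers2_pivot in the frame of tote between -0.098 and 0.098 m and z of pliers2_pivot in the frame of tote between 0 and 0.055 m and x of pliers3_pivot in the frame of tote between -0.105 and 0.105 m and y of pliers3_pivot in the frame of tote between -0.098 and 0.098 m and z of pliers3_pivot in the frame of tote between 0 and 0.055 m and x of pliers4_pivot in the frame of tote between -0.105 and 0.105 m and y of pliers4_pivot in the frame of tote between -0.098 and 0.098 m and z of pliers4_pivot in the frame of tote between 0 and 0.055 m and distance between tote_peak and hook_seat below 0.02 m and height (world z) of tote above 0.025 m and angle between tote's own z axis and vertical below 0.35 rad and contact force between the fingers and tote below 0.05 N and velocity of joint beam between -0.03 and 0.03 rad/s and value of joint beam between -0.012 and 0.012 rad); the robot touches nothing.
It fails at once if the oil stone is moved by more than 30 mm (distance of oil_stone from where it was at the start of the episode above 0.03 m).
It fails at once if the ink tin is moved by more than 30 mm (distance of ink_tin from where it was at the start of the episode above 0.03 m).
It fails at once if the hand stamp is moved by more than 30 mm (distance of stamp from where it was at the start of the episode above 0.03 m).
It fails at once if the load is dropped on the hook instead of eased on (the beam swings down faster than 0.6 rad/s while the tote is on the hook and the poise not yet moved out, under 45 mm) (velocity of joint beam above 0.6 rad/s and distance between tote_peak and hook_seat below 0.03 m and value of joint poise below 0.045 m).
It fails at once if the tote is tipped by more than 45 degrees (angle between tote's own z axis and vertical above 0.785 rad).
Of pliers1, pliers2, pliers3, pliers4 only 2 to 4 are there at a start; the rules pass over those that are not, and their reading is None.
At some moment in a run one of pliers1, pliers2, pliers3, pliers4 may be knocked a few centimetres aside while the robot is not near it.
It also fails if it takes over 210 s, if anything falls off the work surface, if the arm or the gripper's body presses on something with over 40 N, if the wrist force passes 120 N, or if a joint passes its speed limit or range.

## Working session

There is one attempt and no reset: what is moved stays moved. The work goes in short steps, Python scripts to look and compute and a shell command to move; the robot and the scene stay as the last step left them, time stands still between calls to the robot, and variables do not carry over. Pictures are saved under pics/ and viewed, about 12 in all and at most 16, crops included, and the job is handed in when it is done.

```bash
ls; mkdir -p pics
python3 - <<'E'
from cell import get_obs, vision, job, silhouettes, r
import cv2,numpy as np
o=get_obs()
for k,v in o.items(): print(k,np.round(v,4))
print(r.hold_point_z)
for n in("scene","top"):
    im=vision.snapshot(n); cv2.imwrite(f"pics/{n}0.png",im[:,:,::-1])
    p=vision.camera_params(n); print(n,p["fovy"],p["cx"],p["cy"]);print(np.round(p["extrinsics"],4), {k for k in p})
E
```

```text
pics
clock 0.0
joints [-1.2065  0.1312  1.4893  0.      1.523  -0.0854]
qvel [-0.0009  0.002  -0.     -0.0009 -0.0005  0.0004]
effort [ 2.00000e-04 -5.69413e+01 -5.00541e+01 -2.00000e-04  1.48000e-02
  1.00000e-04]
eef_pos [ 0.2607 -0.5398  0.2302]
tool_rot [-6.000e-04  8.470e-01 -5.316e-01 -7.000e-04]
force [-1.3551 -0.6505  0.1133]
torque [ 0.0321 -0.0024  0.0127]
width 0.0855
0.0187
scene 46.51618134060442 249.85222691222876 195.93262818452874
[[ 0.9828  0.1209 -0.1396  0.7391]
 [ 0.1846 -0.6359  0.7493 -1.1874]
 [ 0.0018 -0.7622 -0.6473  1.2191]
 [ 0.      0.      0.      1.    ]] {'cy', 'extrinsics', 'fovy', 'cx'}
top 46.548691983575665 260.199664004629 197.42758794819866
[[ 0.0046 -0.9983  0.0582  0.4201]
 [-1.     -0.0048 -0.0031  0.0039]
 [ 0.0034 -0.0582 -0.9983  1.5942]
 [ 0.      0.      0.      1.    ]] {'cy', 'extrinsics', 'fovy', 'cx'}
```

View pics/scene0.png

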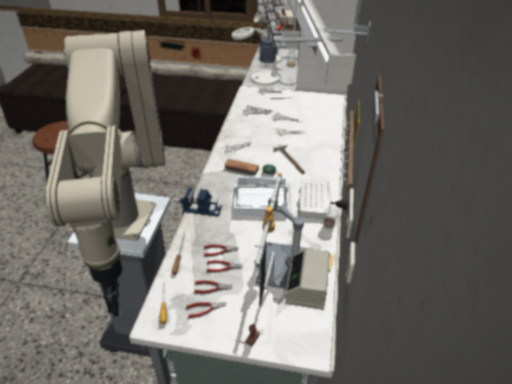

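View pics/top0.png

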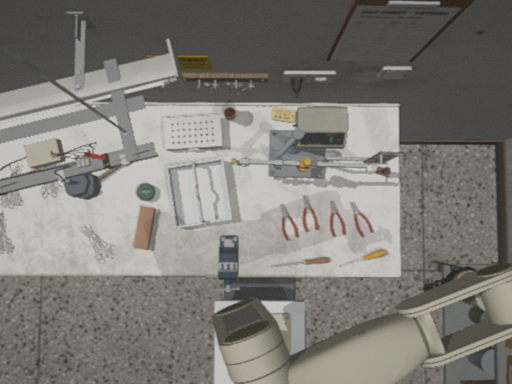

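```bash
cat > h.py <<'E'
from cell import get_obs, vision, job, silhouettes, r
import cv2,numpy as np
from scipy.spatial.transform import Rotation as R
def cam(n):
    p=vision.camera_params(n); f=192/np.tan(np.radians(p["fovy"])/2)
    return f,p["cx"],p["cy"],np.array(p["extrinsics"])
def ray(n,uv):
    f,cx,cy,E=cam(n); d=E[:3,:3]@[(uv[0]-cx)/f,(uv[1]-cy)/f,1]; return E[:3,3],d
def atz(n,uv,z):
    o,d=ray(n,uv); return o+d*(z-o[2])/d[2]
def proj(n,P):
    f,cx,cy,E=cam(n); q=E[:3,:3].T@(np.array(P)-E[:3,3]); return np.array([cx+f*q[0]/q[2],cy+f*q[1]/q[2]])
def tri(uvs): # dict cam->uv
    A=np.zeros((3,3));b=np.zeros(3)
    for n,uv in uvs.items():
        o,d=ray(n,uv); d=d/np.linalg.norm(d); M=np.eye(3)-np.outer(d,d); A+=M;b+=M@o
    return np.linalg.solve(A,b)
def pose():
    o=get_obs(); return np.array(o["eef_pos"]),R.from_quat(np.roll(o["tool_rot"],-1))
def go(target,yaw=None,tilt=None):
    """target TCP; print tool-frame shift (mm) and turn about tool z so that tool x is along yaw"""
    p,q=pose(); print("shift mm",np.round(1000*q.inv().apply(np.array(target)-p),1))
    if yaw is not None:
        x=np.array([np.cos(yaw),np.sin(yaw),0]); z=np.array([0,0,-1.]);best=None
        for s in(1,-1):
            T=R.from_matrix(np.array([s*x,np.cross(z,s*x),z]).T); v=(q.inv()*T).as_rotvec()
            print("turn",np.round(v,4))
E
python3 - <<'E'
from h import *
for n in("scene","top"):
    vision.snapshot(n)
    for l in("tote","pliers1_pivot","hook_seat","poise_knob","beam","oil_stone","ink_tin","stamp"):
        for d in silhouettes(l,n):
            m=d["region"].astype(np.uint8); x,y,w,h=cv2.boundingRect(m)
            print(n,l,round(d["confidence"],2),np.round(d["at"],1),(x,y,w,h),m.sum(), np.round(atz(n,d["at"],0.006),3))
E
```

```text
scene tote 0.73 [258.4 196.5] (234, 176, 56, 41) 1659 [0.513 0.22  0.006]
scene pliers1_pivot 0.64 [221.3 260.6] (206, 259, 36, 13) 197 [ 0.443 -0.154  0.006]
scene hook_seat 0.67 [225.  263.5] (206, 260, 36, 12) 180 [ 0.459 -0.165  0.006]
scene poise_knob 0.47 [271.2 219.6] (263, 206, 12, 26) 173 [0.587 0.091 0.006]
scene beam 0.78 [266.9 218.6] (255, 172, 27, 111) 624 [0.569 0.093 0.006]
scene oil_stone 0.71 [237.9 166.1] (224, 159, 34, 16) 335 [0.385 0.413 0.006]
scene ink_tin 0.68 [270.6 167.2] (263, 164, 13, 12) 134 [0.533 0.433 0.006]
scene stamp 0.71 [250.7 335. ] (245, 324, 14, 21) 181 [ 0.602 -0.431  0.006]
scene stamp 0.58 [240.3 165.7] (223, 158, 36, 16) 398 [0.395 0.418 0.006]
scene stamp 0.17 [256.2 193.2] (234, 176, 55, 40) 1627 [0.501 0.239 0.006]
top tote 0.85 [199.1 193.6] (167, 158, 65, 71) 3717 [0.525 0.217 0.006]
top pliers1_pivot 0.61 [197.6 193.9] (166, 158, 66, 70) 3641 [0.524 0.222 0.006]
top pliers1_pivot 0.52 [305.1 215.4] (303, 195, 16, 37) 235 [ 0.449 -0.161  0.006]
top hook_seat 0.41 [144.3 192.4] (137, 183, 19, 18) 271 [0.529 0.412 0.006]
top poise_knob 0.63 [302.2 163.7] (298, 158, 14, 14) 154 [ 0.634 -0.151  0.006]
top beam 0.82 [299.6 163.3] (231, 156, 142, 16) 838 [ 0.636 -0.142  0.006]
top oil_stone 0.87 [141.9 227.1] (134, 206, 22, 44) 651 [0.405 0.418 0.006]
top ink_tin 0.77 [147.1 193.3] (137, 183, 19, 18) 272 [0.526 0.402 0.006]
top stamp 0.62 [384.6 167. ] (377, 166, 14, 11) 115 [ 0.624 -0.446  0.006]
```

Top view: tote at about (199,193), four pliers at about (288,222), (310,213), (337,219), (362,219), and the beam along row ~162 with the hook end near (237,161) and the knob near (305,163). I need enlarged crops.

Run:
```python
import cv2
a=cv2.imread("pics/top0.png"); b=cv2.imread("pics/scene0.png")
cv2.imwrite("pics/c1.png",cv2.resize(a[140:250,155:395],None,fx=3.3,fy=3.3,interpolation=cv2.INTER_CUBIC))
cv2.imwrite("pics/c2.png",cv2.resize(b[165:350,190:340],None,fx=3.24,fy=3.24,interpolation=cv2.INTER_CUBIC))
```

```text
(no output)
```

View pics/c1.png

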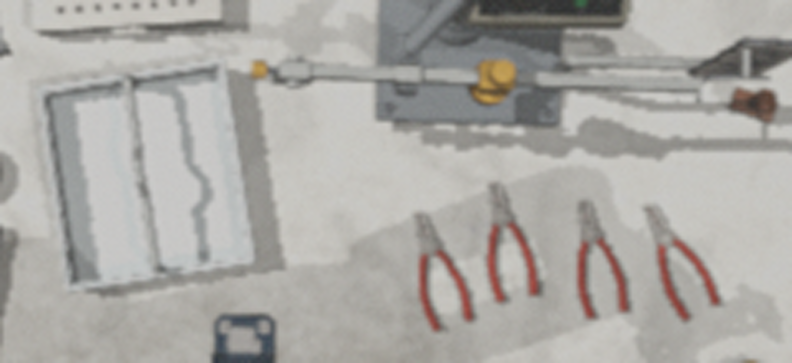

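View pics/c2.png

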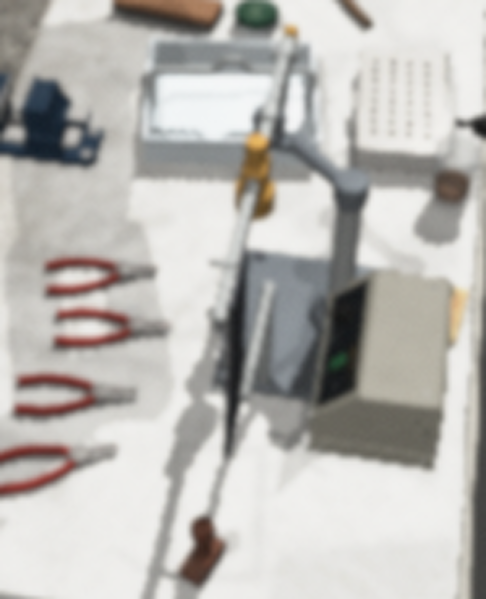

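Run:
```python
from h import *
c1=lambda u,v:(155+u/3.3,140+v/3.3); c2=lambda u,v:(190+u/3.24,165+v/3.24)
for n,a,b in(("ytip",(260,69),(291,33)),("knob",(497,68),(257,146)),("stamp",(768,100),(200,527)),("ring",(293,72),None)):
    if b: 
        P=tri({"top":c1(*a),"scene":c2(*b)}); print(n,np.round(P,4),proj("top",P)-c1(*a),proj("scene",P)-c2(*b))
top=cv2.imread("pics/top0.png"); sc=cv2.imread("pics/scene0.png")
for n,im,roi in(("top",top,(275,190,110,60)),("scene",sc,(185,235,70,90))):
    big=cv2.resize(im,None,fx=4,fy=4,interpolation=cv2.INTER_CUBIC).astype(int)
    m=((big[:,:,2]-np.maximum(big[:,:,1],big[:,:,0]))>35).astype(np.uint8)
    k=np.zeros_like(m);x,y,w,h=[4*v for v in roi];k[y:y+h,x:x+w]=m[y:y+h,x:x+w]
    N,L,S,C=cv2.connectedComponentsWithStats(k)
    for i in range(1,N):
        if S[i,4]<150: continue
        vv,uu=np.where(L==i)
        W=np.array([atz(n,((u+.5)/4-.5,(v+.5)/4-.5),0.006)[:2] for u,v in zip(uu,vv)])
        c=W.mean(0); _,_,V=np.linalg.svd(W-c,full_matrices=False); ax=V[0]*np.sign(V[0,0]); t=(W-c)@ax
        print(n,S[i,4],"c",c.round(4),"yaw",np.arctan2(ax[1],ax[0]).round(3),"t",t.min().round(3),t.max().round(3),"piv(end+90)",(c+ax*(np.percentile(t,1)+.09)).round(4))
for p in((430,247),(501.6,218),(591.6,236),(666.6,238.6)): print("manual",atz("top",c1(*p),.006).round(4))
C=[(40,95),(222,65),(252,260),(70,288)]
Q=[atz("top",c1(*p),.04)[:2] for p in C]; print("tote rim",np.round(Q,3),np.mean(Q,0).round(4))
for i in range(4): d=Q[(i+1)%4]-Q[i]; print(np.linalg.norm(d).round(3),np.arctan2(d[1],d[0]).round(3))
for p in((128,80),(160,270)): print("rod",atz("top",c1(*p),.07).round(4))
```

```text
ytip [0.6113 0.0811 0.2381] [-0.05038841 -0.23387555] [-0.20164707  0.02706475]
knob [ 0.608  -0.1364  0.2625] [0.09112095 0.41517409] [ 0.39736052 -0.04468183]
stamp [ 0.6061 -0.4409  0.0616] [-0.0442738 -0.1776763] [-0.21229531  0.01669713]
top 792 c [ 0.4393 -0.1933] yaw 0.308 t -0.038 0.043 piv(end+90) [ 0.4904 -0.177 ]
top 825 c [ 0.4335 -0.1579] yaw 0.075 t -0.039 0.043 piv(end+90) [ 0.4852 -0.154 ]
top 732 c [ 0.4225 -0.2895] yaw 0.319 t -0.038 0.043 piv(end+90) [ 0.4729 -0.2729]Traceback (most recent call last):
  File "<stdin>", line 15, in <module>
  File "h.py", line 10, in atz
    o,d=ray(n,uv); return o+d*(z-o[2])/d[2]
        ~~~^^^^^^
  File "h.py", line 8, in ray
    f,cx,cy,E=cam(n); d=E[:3,:3]@[(uv[0]-cx)/f,(uv[1]-cy)/f,1]; return E[:3,3],d
              ~~~^^^
  File "h.py", line 5, in cam
    p=vision.camera_params(n); f=192/np.tan(np.radians(p["fovy"])/2)
ValueError: time passes only in moves, steps and waits
```

```bash
sed -i 's/^def cam(n):/from functools import lru_cache\n@lru_cache(None)\ndef cam(n):/' h.py
python3 - <<'E'
from h import *
c1=lambda u,v:(155+u/3.3,140+v/3.3); c2=lambda u,v:(190+u/3.24,165+v/3.24)
top=cv2.imread("pics/top0.png"); sc=cv2.imread("pics/scene0.png")
for n,im,roi in(("top",top,(275,190,110,60)),("scene",sc,(185,235,70,90))):
    big=cv2.resize(im,None,fx=4,fy=4,interpolation=cv2.INTER_CUBIC).astype(int)
    m=((big[:,:,2]-np.maximum(big[:,:,1],big[:,:,0]))>35).astype(np.uint8)
    k=np.zeros_like(m);x,y,w,h=[4*v for v in roi];k[y:y+h,x:x+w]=m[y:y+h,x:x+w]
    k=cv2.morphologyEx(k,cv2.MORPH_CLOSE,np.ones((9,9)))
    N,L,S,C=cv2.connectedComponentsWithStats(k)
    for i in range(1,N):
        if S[i,4]<100: continue
        vv,uu=np.where(L==i)
        W=np.array([atz(n,((u+.5)/4-.5,(v+.5)/4-.5),0.006)[:2] for u,v in zip(uu,vv)])
        c=W.mean(0); _,_,V=np.linalg.svd(W-c,full_matrices=False); ax=V[0]*np.sign(V[0,0]); t=(W-c)@ax
        print(n,S[i,4],"c",c.round(4),"yaw",np.arctan2(ax[1],ax[0]).round(3),"t",t.min().round(3),t.max().round(3),"piv(end+90)",(c+ax*(np.percentile(t,1)+.09)).round(4))
for p in((430,247),(501.6,218),(591.6,236),(666.6,238.6)): print("manual",atz("top",c1(*p),.006).round(4))
C=[(40,95),(222,65),(252,260),(70,288)]
Q=[atz("top",c1(*p),.04)[:2] for p in C]; print("tote rim",np.round(Q,3),np.mean(Q,0).round(4))
for i in range(4): d=Q[(i+1)%4]-Q[i]; print(np.linalg.norm(d).round(3),np.arctan2(d[1],d[0]).round(3))
for p in((128,80),(160,270)): print("rod",atz("top",c1(*p),.07).round(4))
E
```

```text
top 792 c [ 0.4393 -0.1933] yaw 0.308 t -0.038 0.043 piv(end+90) [ 0.4904 -0.177 ]
top 825 c [ 0.4335 -0.1579] yaw 0.075 t -0.039 0.043 piv(end+90) [ 0.4852 -0.154 ]
top 735 c [ 0.4223 -0.2896] yaw 0.318 t -0.038 0.043 piv(end+90) [ 0.4729 -0.2729]
top 771 c [ 0.4287 -0.3795] yaw 0.565 t -0.039 0.041 piv(end+90) [ 0.4724 -0.3518]
top 793 c [ 0.4174 -0.2542] yaw 0.079 t -0.04 0.04 piv(end+90) [ 0.4685 -0.2501]
top 822 c [ 0.4146 -0.3472] yaw 0.323 t -0.041 0.042 piv(end+90) [ 0.462  -0.3313]
top 766 c [ 0.4106 -0.1199] yaw 0.407 t -0.037 0.043 piv(end+90) [ 0.46   -0.0986]
top 778 c [ 0.4026 -0.0847] yaw 0.174 t -0.04 0.041 piv(end+90) [ 0.453  -0.0758]
scene 1572 c [ 0.4074 -0.1056] yaw 0.345 t -0.039 0.04 piv(end+90) [ 0.4569 -0.0878]
scene 1795 c [ 0.4374 -0.1787] yaw 0.186 t -0.039 0.04 piv(end+90) [ 0.489  -0.1689]
scene 1816 c [ 0.4204 -0.2749] yaw 0.185 t -0.039 0.041 piv(end+90) [ 0.472  -0.2652]
scene 2215 c [ 0.4226 -0.3663] yaw 0.459 t -0.04 0.041 piv(end+90) [ 0.4688 -0.3434]
manual [ 0.4511 -0.0906  0.006 ]
manual [ 0.4827 -0.1679  0.006 ]
manual [ 0.4637 -0.2649  0.006 ]
manual [ 0.4613 -0.3459  0.006 ]
tote rim [[0.61  0.325]
 [0.643 0.133]
 [0.436 0.099]
 [0.406 0.29 ]] [0.5234 0.2117]
0.195 -1.401
0.209 -2.981
0.194 1.728
0.207 0.17
rod [0.622  0.2277 0.07  ]
rod [0.4248 0.1921 0.07  ]
```

Run:
```python
from h import *
go((.466,-.343,.10),-1.5708+.45)
```

```text
shift mm [ -88.5 -270.5  131.3]
turn [-0.     -0.     -0.0002]
turn [-0.      0.      3.1414]
```

```bash
python3 -m inch '-12.6 -38.6 18.8 0 0 0 120;-12.6 -38.6 18.8 0 0 0 120;-12.6 -38.6 18.8 0 0 0 120;-12.6 -38.6 18.8 0 0 0 120;-12.6 -38.6 18.8 0 0 0 120' 40; python3 -m inch '-12.6 -38.6 18.8 0 0 0 120;-12.6 -38.6 18.8 0 0 0 120;0 0 0 0 0 0 120;0 0 0 0 0 0 120;0 0 0 0 0 0 120'
python3 - <<'E'
from h import *
go((.466,-.343,.004),-1.5708+.45)
print(get_obs()["width"])
im=vision.snapshot("top");cv2.imwrite("pics/t1.png",im[:,:,::-1])
E
```

```text
clock: 1.5
eef_pos: [0.4083, -0.3985, 0.1368]
tool_rot: [0.0, 0.847, -0.532, 0.0]
force: [0.2, -0.9, -0.1]
width: 0.0448
clock: 2.0
eef_pos: [0.4658, -0.3443, 0.1004]
tool_rot: [0.0, 0.847, -0.532, 0.001]
force: [-0.0, -0.5, 0.0]
width: 0.0455
shift mm [-1.2 -0.7 96.4]
turn [-0.0001 -0.0012 -0.0005]
turn [-1.9000e-03  1.0000e-04  3.1411e+00]
0.04553990002501612
```

```bash
python3 -m inch '-1 -0.5 30 0 0 0 120;0 0 30 0 0 0 120;0 0 25 0 0 0 120;0 0 8 0 0 0 120;0 0 3 0 0 0 120'; python3 -m inch '0 0 0 0 0 0 255;0 0 0 0 0 0 255;0 0 0 0 0 0 255;0 0 0 0 0 0 255;0 0 0 0 0 0 255'; python3 -m inch '0 0 -10 0 0 0 255;0 0 -20 0 0 0 255;0 0 -30 0 0 0 255;0 0 -30 0 0 0 255;0 0 -10 0 0 0 255'
python3 - <<'E'
from h import *
go((.45,-.10,.13),-1.5708+.168)
for i in("scene",):
    im=vision.snapshot(i);cv2.imwrite("pics/s1.png",cv2.resize(im[165:350,140:340],None,fx=3,fy=3,interpolation=cv2.INTER_CUBIC)[:,:,::-1])
E
```

```text
clock: 2.55
eef_pos: [0.465, -0.3429, 0.0034]
tool_rot: [-0.0, 0.847, -0.532, -0.001]
force: [0.1, -0.1, 0.6]
width: 0.0452
clock: 3.05
eef_pos: [0.467, -0.3435, 0.0057]
tool_rot: [0.0, 0.847, -0.532, 0.002]
force: [-1.6, -1.1, 6.9]
width: 0.0194
clock: 3.55
eef_pos: [0.4678, -0.3437, 0.1082]
tool_rot: [0.0, 0.847, -0.531, 0.003]
force: [0.4, -0.3, -0.8]
width: 0.0193
shift mm [-227.   -90.1  -22.8]
turn [-0.0033 -0.0052  0.2821]
turn [ 0.0075 -0.0047 -2.8595]
```

View pics/s1.png

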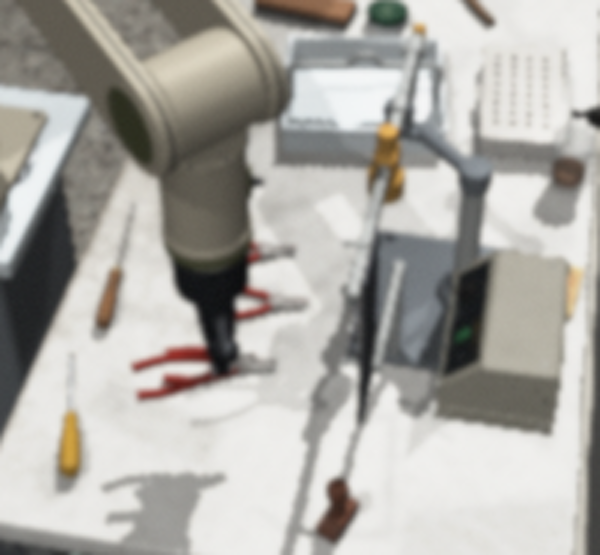

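```bash
python3 -m inch '-45.4 -18 -4.6 0 0 0 255;-45.4 -18 -4.6 0 0 0 255;-45.4 -18 -4.6 0 0 0 255;-45.4 -18 -4.6 0 0 0 255;-45.4 -18 -4.6 0 0 0 255';python3 -m inch '0 0 0 0 0 0.1 255;0 0 0 0 0 0.1 255;0 0 0 0 0 0.08 255;0 0 0 0 0 0 255;0 0 0 0 0 0 255'
python3 - <<'E'
from h import *
go((.5475,.159,.13),-1.5708+.168)
E
```

```text
clock: 4.1
eef_pos: [0.4469, -0.0967, 0.1254]
tool_rot: [0.0, 0.847, -0.532, -0.001]
force: [0.7, 0.5, -0.4]
width: 0.0191
clock: 4.6
eef_pos: [0.4477, -0.0985, 0.1258]
tool_rot: [0.0, 0.765, -0.644, -0.001]
force: [1.1, 0.3, -0.3]
width: 0.0195
shift mm [-236.6 -142.5   -4.2]
turn [0.0013 0.0007 0.0043]
turn [-1.1000e-03  2.0000e-03 -3.1373e+00]
```

```bash
python3 -m inch '-47 -5 0 0 0 0 255;-47 -10 0 0 0 0 255;-47 -15 0 0 0 0 255;-47 -15 0 0 0 0 255;-48 -12 -4 0 0 0 255';python3 -m inch '0 -40 0 0 0 0 255;0 -40 0 0 0 0 255;0 -5 10 0 0 0 255;0 0 30 0 0 0 255;0 0 0 0 0 0 255'
python3 - <<'E'
from h import *
go((.5475,.159,.02),-1.5708+.168)
im=vision.snapshot("top");cv2.imwrite("pics/t2.png",cv2.resize(im[140:290,150:400],None,fx=3,fy=3,interpolation=cv2.INTER_CUBIC)[:,:,::-1])
E
```

```text
clock: 5.1
eef_pos: [0.4642, 0.1451, 0.13]
tool_rot: [0.0, 0.765, -0.644, -0.0]
force: [1.0, 0.2, -1.2]
width: 0.0192
clock: 5.6
eef_pos: [0.5447, 0.1569, 0.0854]
tool_rot: [0.003, 0.765, -0.644, -0.003]
force: [0.1, -0.9, -2.5]
width: 0.0193
shift mm [-1.6 -3.7 65.4]
turn [ 0.009  -0.0001  0.003 ]
turn [ 2.0000e-04  1.4100e-02 -3.1386e+00]
```

View pics/t2.png

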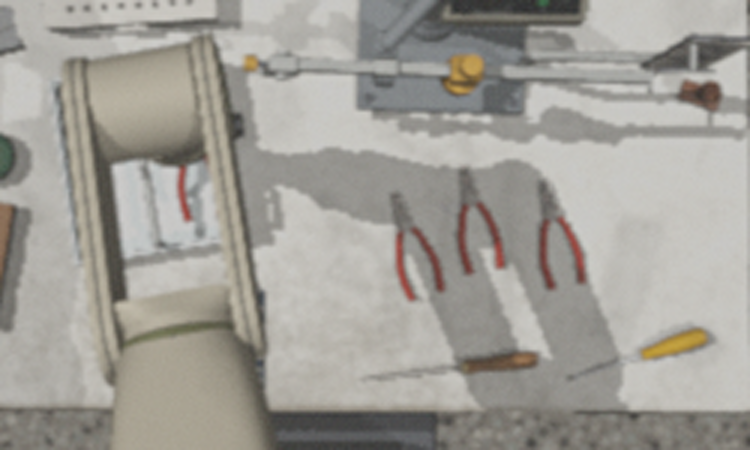

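```bash
python3 -m inch '-1 -2 15 0 0 0 255;-0.6 -1.7 20 0 0 0 255;0 0 20 0 0 0 255;0 0 9 0 0 0 255;0 0 4 0 0 0 255';python3 -m inch '0 0 0 0 0 0 150;0 0 0 0 0 0 150;0 0 0 0 0 0 150;0 0 0 0 0 0 150;0 0 -5 0 0 0 150'; python3 -m inch '0 0 -15 0 0 0 150;0 0 -30 0 0 0 150;0 0 -40 0 0 0 150;0 0 -20 0 0 0 150;0 40 0 0 0 0 150'
python3 - <<'E'
from h import *
go((.43,-.10,.13),-1.5708+.195)
E
```

```text
clock: 6.15
eef_pos: [0.5512, 0.1599, 0.0221]
tool_rot: [0.0, 0.765, -0.645, -0.0]
force: [-0.1, 0.3, -1.5]
width: 0.0195
clock: 6.65
eef_pos: [0.5515, 0.1601, 0.0278]
tool_rot: [0.0, 0.765, -0.645, -0.0]
force: [-0.3, -0.1, 0.5]
width: 0.0349
clock: 7.15
eef_pos: [0.5179, 0.1543, 0.1391]
tool_rot: [-0.004, 0.764, -0.645, 0.003]
force: [-0.2, -0.1, 1.5]
width: 0.0354
shift mm [235.8 129.6   7.6]
turn [-0.0111  0.0002 -0.0255]
turn [4.000e-04 1.730e-02 3.116e+00]
```

```bash
python3 -m inch '20 45 0 0 0 0 120;40 30 0 0 0 0 120;45 20 0 0 0 0 120;45 20 0 0 0 0 120;45 15 0 0 0 0 120'; python3 -m inch '45 0 0 0 0 -0.026 120;45 0 0 0 0 0 120;45 0 0 0 0 0 120;45 0 0 0 0 0 120;0 0 0 0 0 0 120'
python3 - <<'E'
from h import *
go((.469,-.264,.006),-1.5708+.195)
im=vision.snapshot("top");cv2.imwrite("pics/t3.png",cv2.resize(im[140:250,155:395],None,fx=3.3,fy=3.3,interpolation=cv2.INTER_CUBIC)[:,:,::-1])
E
```

```text
clock: 7.65
eef_pos: [0.4165, -0.0622, 0.1342]
tool_rot: [-0.001, 0.765, -0.644, 0.001]
force: [1.4, -0.3, 0.3]
width: 0.0453
clock: 8.15
eef_pos: [0.4516, -0.2425, 0.1342]
tool_rot: [0.0, 0.772, -0.636, 0.001]
force: [-0.6, 0.2, 0.1]
width: 0.0455
shift mm [ 24.  -12.8 128.3]
turn [-0.0012 -0.0028 -0.0031]
turn [-4.4000e-03  1.8000e-03  3.1385e+00]
```

View pics/t3.png

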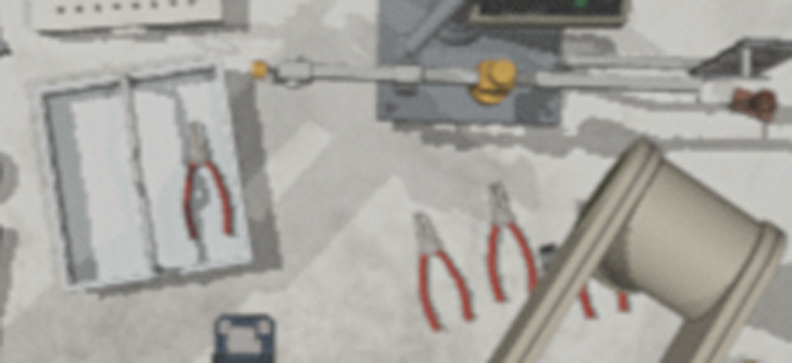

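Pliers D lie in the tote's near half (crop (205,180)); C's handles show at (585,300),(622,295), unmoved. Next I grasp C.

```bash
python3 -m inch '24 -12.8 0 0 0 0 120;0 0 40 0 0 0 120;0 0 40 0 0 0 120;0 0 30 0 0 0 120;0 0 13 0 0 0 120'; python3 -m inch '0 0 5 0 0 0 120;0 0 0 0 0 0 255;0 0 0 0 0 0 255;0 0 0 0 0 0 255;0 0 0 0 0 0 255'; python3 -m inch '0 0 0 0 0 0 255;0 0 -20 0 0 0 255;0 0 -40 0 0 0 255;0 0 -40 0 0 0 255;0 0 -30 0 0 0 255'
python3 - <<'E'
from h import *
print(get_obs()["width"])
go((.45,-.10,.13),-1.5708+.168)
E
```

```text
clock: 8.7
eef_pos: [0.4663, -0.2561, 0.0072]
tool_rot: [0.0, 0.773, -0.634, -0.002]
force: [-0.5, 0.8, -0.2]
width: 0.0449
clock: 9.2
eef_pos: [0.4697, -0.2595, 0.0068]
tool_rot: [-0.0, 0.773, -0.635, 0.002]
force: [-0.4, 1.5, 7.3]
width: 0.0191
clock: 9.7
eef_pos: [0.4689, -0.2593, 0.1381]
tool_rot: [-0.0, 0.773, -0.635, 0.002]
force: [-0.3, -0.2, -1.3]
width: 0.0188
0.018766944431931023
shift mm [-159.9  -12.4    7.7]
turn [-0.0022 -0.0022  0.0277]
turn [ 0.0035 -0.0034 -3.1139]
```

```bash
python3 -m inch '-46 0 0 0 0 0.028 255;-46 0 0 0 0 0 255;-46 0 0 0 0 0 255;-46 0 0 0 0 0 255;-46 0 0 0 0 0 255'; python3 -m inch '-46 -15 0 0 0 0 255;-46 -15 0 0 0 0 255;-46 -19 0 0 0 0 255;-46 -19 0 0 0 0 255;-46 -19 0 0 0 0 255';python3 -m inch '-46 -19 0 0 0 0 255;-5 -40 0 0 0 0 255;0 0 0 0 0 0 255;0 0 10 0 0 0 255;0 0 30 0 0 0 255'
python3 - <<'E'
from h import *
go((.529,.2695,.017),-1.5708+.168)
E
```

```text
clock: 10.2
eef_pos: [0.4281, -0.0307, 0.1354]
tool_rot: [-0.0, 0.764, -0.646, 0.001]
force: [1.0, 0.9, -1.1]
width: 0.0193
clock: 10.7
eef_pos: [0.4762, 0.2114, 0.1356]
tool_rot: [-0.001, 0.764, -0.645, 0.001]
force: [1.2, -0.8, -0.6]
width: 0.0189
clock: 11.2
eef_pos: [0.5277, 0.2698, 0.0976]
tool_rot: [-0.003, 0.764, -0.646, 0.002]
force: [0.4, 0.3, -0.8]
width: 0.0189
shift mm [ 0.7 -0.7 80.6]
turn [-0.0063  0.0014 -0.0007]
turn [2.2000e-03 1.0000e-02 3.1409e+00]
```

```bash
python3 -m inch '0.5 0 25 0 0 0 255;0 0 25 0 0 0 255;0 0 20 0 0 0 255;0 0 8 0 0 0 255;0 0 2 0 0 0 255';python3 -m inch '0 0 0 0 0 0 150;0 0 0 0 0 0 150;0 0 0 0 0 0 150;0 0 0 0 0 0 150;0 0 -5 0 0 0 150'; python3 -m inch '0 0 -15 0 0 0 150;0 0 -30 0 0 0 150;0 0 -40 0 0 0 150;0 0 -20 0 0 0 150;40 30 0 0 0 0 150'; python3 -m inch '40 30 0 0 0 0 120;45 20 0 0 0 0 120;46 10 0 0 0 0 120;46 0 0 0 0 0 120;46 0 0 0 0 0 120'
python3 - <<'E'
from h import *
go((.487,-.1675,.13),-1.5708+.19)
im=vision.snapshot("top");cv2.imwrite("pics/t4.png",cv2.resize(im[140:250,155:395],None,fx=3.3,fy=3.3,interpolation=cv2.INTER_CUBIC)[:,:,::-1])
E
```

```text
clock: 11.7
eef_pos: [0.5256, 0.2691, 0.0156]
tool_rot: [-0.001, 0.764, -0.646, 0.0]
force: [-1.1, 3.8, 5.5]
width: 0.0188
clock: 12.2
eef_pos: [0.5251, 0.2676, 0.0197]
tool_rot: [0.001, 0.764, -0.646, 0.0]
force: [-0.3, -0.0, -0.1]
width: 0.0351
clock: 12.7
eef_pos: [0.5072, 0.2278, 0.131]
tool_rot: [-0.005, 0.765, -0.644, 0.002]
force: [0.6, -2.2, 0.9]
width: 0.0351
clock: 13.2
eef_pos: [0.4807, -0.0074, 0.1261]
tool_rot: [-0.001, 0.764, -0.645, 0.001]
force: [0.9, 0.1, 0.1]
width: 0.0453
shift mm [158.9  20.5  -3.8]
turn [-0.0021 -0.0004 -0.0223]
turn [-7.0000e-04  3.2000e-03  3.1193e+00]
```

View pics/t4.png

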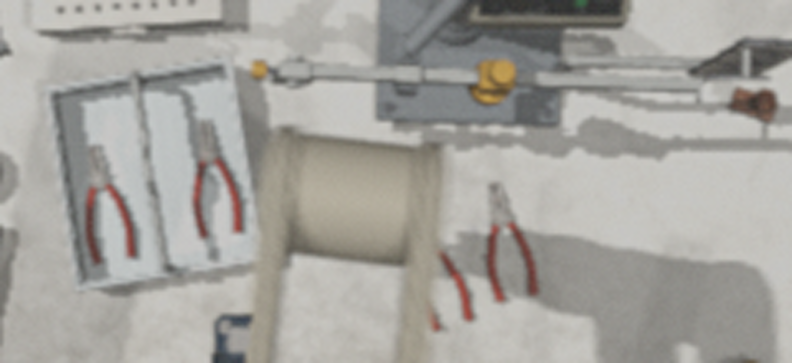

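D and C lie in the tote; it was dragged about 10 mm toward −y by my exit, so I will re-measure it. B is unmoved (tip at crop (495,185)).

```bash
python3 -m inch '45 5 0 0 0 -0.022 120;45 5 0 0 0 0 120;45 5 0 0 0 0 120;24 5.5 10 0 0 0 120;0 0 30 0 0 0 120'
python3 - <<'E'
from h import *
go((.487,-.1675,.007),-1.5708+.19)
vision.snapshot("top")
im=vision.snapshot("top");cv2.imwrite("pics/t5.png",im[:,:,::-1])
d=silhouettes("tote","top")
for e in d:
    m=e["region"].astype(np.uint8); print(e["confidence"],m.sum(),cv2.minAreaRect(cv2.findNonZero(m)))
im=cv2.imread("pics/top0.png")
E
```

```text
clock: 13.75
eef_pos: [0.4923, -0.1703, 0.0888]
tool_rot: [-0.001, 0.77, -0.638, 0.004]
force: [-0.3, 0.1, -0.2]
width: 0.0454
shift mm [-4.2  5.2 81.8]
turn [-0.0064 -0.0056 -0.0042]
turn [-0.0088  0.0101  3.1373]
0.74 3383 ((201.05404663085938, 192.32432556152344), (63.12921142578125, 59.51243591308594), 80.53767395019531)
0.74 179 ((221.0, 193.5), (35.0, 14.0), 90.0)
0.26 116 ((304.5, 164.5), (11.0, 11.0), 90.0)
```

```bash
python3 -m inch '-3 4 30 0 0 0 120;-1 0 30 0 0 0 120;0 0 15 0 0 0 120;0 0 6 0 0 0 120;0 0 0 0 0 0 120'; python3 -m inch '0 0 0 0 0 0 255;0 0 0 0 0 0 255;0 0 0 0 0 0 255;0 0 0 0 0 0 255;0 0 0 0 0 0 255'; python3 -m inch '0 0 -20 0 0 0 255;0 0 -35 0 0 0 255;0 0 -40 0 0 0 255;0 0 -30 0 0 0 255;0 20 0 0 0 0 255'
python3 - <<'E'
from h import *
print(get_obs()["width"])
go((.43,-.0,.13),-1.5708+.16)
im=vision.snapshot("top");cv2.imwrite("pics/t6.png",cv2.resize(im[145:245,155:325],None,fx=4.6,fy=4.6,interpolation=cv2.INTER_CUBIC)[:,:,::-1])
E
```

```text
clock: 14.4
eef_pos: [0.4852, -0.1621, 0.0041]
tool_rot: [0.0, 0.771, -0.637, -0.0]
force: [0.3, -0.7, 0.3]
width: 0.0451
clock: 14.9
eef_pos: [0.4865, -0.1632, 0.0056]
tool_rot: [-0.0, 0.771, -0.637, 0.002]
force: [-1.3, 0.3, 6.3]
width: 0.0193
clock: 15.4
eef_pos: [0.47, -0.1677, 0.1354]
tool_rot: [-0.002, 0.771, -0.637, 0.005]
force: [-0.2, 0.5, -0.8]
width: 0.0198
0.01978259096742239
shift mm [-172.3    7.5    4.3]
turn [-0.0095 -0.0062  0.0307]
turn [ 0.0096 -0.0149 -3.1108]
```

View pics/t6.png

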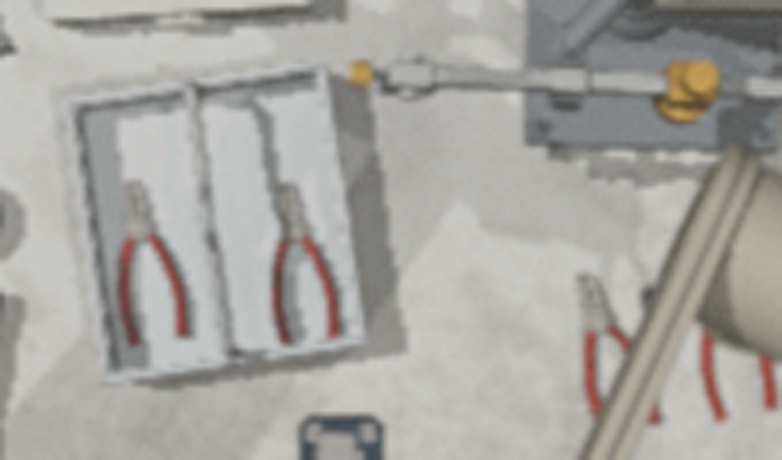

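The disturbance has pushed D about 28 mm back inside the tote; it still lies in its half. The tote's rim corners are at crop (68,102), (325,72), (365,342) and (110,378), so its centre is about (0.5235, 0.201) with yaw 0.145.

```bash
python3 -m inch '-45 0 0 0 0 0.046 255;-45 0 0 0 0 0 255;-45 0 0 0 0 0 255;-45 -10 0 0 0 0 255;-45 -20 0 0 0 0 255';python3 -m inch '-45 -30 0 0 0 0 255;-31 -38 0 0 0 0 255;0 -8 0 0 0 0 255;0 0 0 0 0 0 255;0 0 10 0 0 0 255'
python3 - <<'E'
from h import *
go((.5317,.1449,.03),-1.5708+.145)
E
```

```text
clock: 15.95
eef_pos: [0.4598, 0.062, 0.1288]
tool_rot: [0.0, 0.756, -0.655, 0.0]
force: [1.7, 0.0, -0.8]
width: 0.0193
clock: 16.45
eef_pos: [0.5238, 0.1423, 0.1195]
tool_rot: [-0.001, 0.756, -0.655, 0.001]
force: [-0.1, -0.0, -0.1]
width: 0.0196
shift mm [-1.4 -8.  89.5]
turn [-0.0016 -0.0002 -0.0016]
turn [-4.00e-04  2.50e-03  3.14e+00]
```

```bash
python3 -m inch '-1.5 -6 15 0 0 0 255;0 0 25 0 0 0 255;0 0 25 0 0 0 255;0 0 20 0 0 0 255;0 0 4 0 0 0 255';python3 -m inch '0 0 0 0 0 0 255;0 0 0 0 0 0 150;0 0 0 0 0 0 150;0 0 0 0 0 0 150;0 0 0 0 0 0 150'; python3 -m inch '0 0 -20 0 0 0 150;0 0 -30 0 0 0 150;0 0 -40 0 0 0 150;0 0 -20 0 0 0 150;0 0 0 0 0 0 120'; python3 -m inch '0 45 0 0 0 0 120;25 40 0 0 0 0 120;45 10 0 0 0 0 120;45 0 0 0 0 0 120;45 0 0 0 0 0 120'
python3 - <<'E'
from h import *
go((.455,-.088,.006),-1.5708+.3)
im=vision.snapshot("top");cv2.imwrite("pics/t7.png",cv2.resize(im[145:245,155:325],None,fx=4.6,fy=4.6,interpolation=cv2.INTER_CUBIC)[:,:,::-1])
E
```

```text
clock: 16.95
eef_pos: [0.5257, 0.1433, 0.0264]
tool_rot: [0.002, 0.755, -0.655, -0.002]
force: [-1.0, 0.5, -1.5]
width: 0.0196
clock: 17.45
eef_pos: [0.5297, 0.1453, 0.0306]
tool_rot: [-0.001, 0.756, -0.654, 0.0]
force: [-0.1, 0.4, -0.3]
width: 0.0354
clock: 17.95
eef_pos: [0.5319, 0.1458, 0.1445]
tool_rot: [-0.003, 0.756, -0.654, 0.002]
force: [0.9, 0.7, -0.0]
width: 0.0453
clock: 18.45
eef_pos: [0.4571, -0.028, 0.1389]
tool_rot: [0.0, 0.756, -0.654, -0.0]
force: [1.2, -0.7, 0.3]
width: 0.045
shift mm [ 59.1  10.7 132.9]
turn [ 0.0003  0.0002 -0.155 ]
turn [ 3.0000e-04 -4.0000e-04  2.9865e+00]
```

View pics/t7.png

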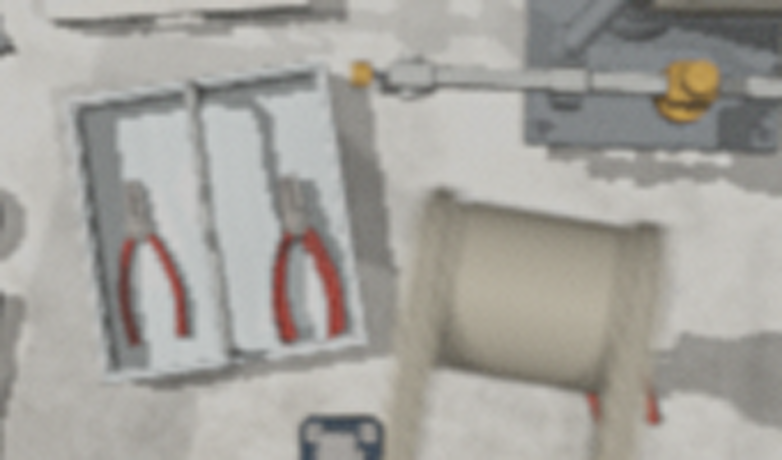

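B is stacked on D. A's handle end at crop (655,418) is unchanged, so I pick A.

```bash
python3 -m inch '40 8 0 0 0 0 120;19 2.7 0 0 0 0 120;0 0 30 0 0 -0.08 120;0 0 40 0 0 -0.075 120;0 0 40 0 0 0 120'; python3 -m inch '0 0 18 0 0 0 120;0 0 5 0 0 0 120;0 0 0 0 0 0 120;0 0 0 0 0 0 120;0 0 0 0 0 0 255'; python3 -m inch '0 0 0 0 0 0 255;0 0 0 0 0 0 255;0 0 0 0 0 0 255;0 0 0 0 0 0 255;0 0 -10 0 0 0 255'; python3 -m inch '0 0 -30 0 0 0 255;0 0 -40 0 0 0 255;0 0 -40 0 0 0 255;0 0 -10 0 0 0 255;0 0 0 0 0 0 255'
python3 - <<'E'
from h import *
print(get_obs()["width"])
c,s=np.cos(.145),np.sin(.145)
T=np.array([.5235+c*.008-s*.057,.2013+s*.008+c*.057,.03]); print(T)
go(T,-1.5708+.145)
q=R.from_euler("z",0)
d=T-pose()[0]; y=-1.5708+.145; x=np.array([np.cos(y),np.sin(y),0]); print("in final tool axes",d@x*1e3,d@np.cross([0,0,-1],x)*1e3)
E
```

```text
clock: 19.0
eef_pos: [0.4558, -0.0868, 0.0282]
tool_rot: [-0.0, 0.805, -0.593, 0.0]
force: [0.8, 0.3, -0.5]
width: 0.0452
clock: 19.5
eef_pos: [0.4573, -0.0871, 0.0083]
tool_rot: [-0.0, 0.805, -0.594, 0.001]
force: [0.7, 0.5, 0.2]
width: 0.0324
clock: 20.0
eef_pos: [0.4553, -0.0865, 0.0167]
tool_rot: [0.0, 0.804, -0.594, -0.0]
force: [-0.7, -0.2, -1.0]
width: 0.0182
clock: 20.5
eef_pos: [0.4577, -0.0873, 0.1398]
tool_rot: [-0.001, 0.804, -0.594, 0.003]
force: [-0.5, 0.0, -1.0]
width: 0.0186
0.018615699537431238
[0.52317998 0.25885778 0.03      ]
shift mm [-311.9 -164.   109.6]
turn [-0.005  -0.0029  0.1538]
turn [ 0.0043 -0.0075 -2.9878]
in final tool axes -333.0363514061235 -114.83111274425386
```

```bash
python3 -m inch '0 0 0 0 0 0.08 255;0 0 0 0 0 0.074 255;-45 0 0 0 0 0 255;-45 -5 0 0 0 0 255;-45 -10 0 0 0 0 255'; python3 -m inch '-45 -15 0 0 0 0 255;-45 -15 0 0 0 0 255;-45 -18 0 0 0 0 255;-45 -18 0 0 0 0 255;-18 -34 0 0 0 0 255';python3 -m inch '0 0 0 0 0 0 255;0 0 10 0 0 0 255;0 0 10 0 0 0 255;0 0 0 0 0 0 255;0 0 0 0 0 0 255'
python3 - <<'E'
from h import *
go((.5232,.2589,.03),-1.5708+.145)
E
```

```text
clock: 21.0
eef_pos: [0.4492, 0.05, 0.1346]
tool_rot: [0.001, 0.756, -0.655, -0.001]
force: [0.5, -0.5, -0.7]
width: 0.0187
clock: 21.5
eef_pos: [0.5188, 0.263, 0.1341]
tool_rot: [0.002, 0.758, -0.653, -0.002]
force: [0.4, -0.4, -0.7]
width: 0.0187
clock: 22.0
eef_pos: [0.5207, 0.2584, 0.1161]
tool_rot: [0.001, 0.756, -0.654, -0.0]
force: [0.1, -0.2, -0.7]
width: 0.0186
shift mm [-0.2 -2.6 86.1]
turn [ 0.0013 -0.0003 -0.0012]
turn [-4.0000e-04 -2.0000e-03  3.1404e+00]
```

```bash
python3 -m inch '0 -2 15 0 0 0 255;0 0 25 0 0 0 255;0 0 25 0 0 0 255;0 0 17 0 0 0 255;0 0 3 0 0 0 255';python3 -m inch '0 0 0 0 0 0 255;0 0 0 0 0 0 150;0 0 0 0 0 0 150;0 0 0 0 0 0 150;0 0 0 0 0 0 150'; python3 -m inch '0 0 -20 0 0 0 150;0 0 -30 0 0 0 150;0 0 -40 0 0 0 150;0 0 -30 0 0 0 150;0 0 0 0 0 0 120'; python3 -m inch '0 45 0 0 0 0 120;0 45 0 0 0 0 120;0 45 0 0 0 0 120;0 45 0 0 0 0 120;0 0 0 0 0 0 120'
python3 - <<'E'
from h import *
print(pose()[0])
im=vision.snapshot("top");cv2.imwrite("pics/t8.png",cv2.resize(im[145:245,155:325],None,fx=4.6,fy=4.6,interpolation=cv2.INTER_CUBIC)[:,:,::-1])
E
```

```text
clock: 22.5
eef_pos: [0.5215, 0.2586, 0.0285]
tool_rot: [0.002, 0.756, -0.654, -0.001]
force: [0.1, 0.2, -1.0]
width: 0.0187
clock: 23.0
eef_pos: [0.5247, 0.2605, 0.0332]
tool_rot: [-0.001, 0.756, -0.654, 0.001]
force: [0.7, 5.2, 3.5]
width: 0.0351
clock: 23.5
eef_pos: [0.5268, 0.2606, 0.1579]
tool_rot: [-0.004, 0.756, -0.654, 0.002]
force: [0.0, 1.1, 0.5]
width: 0.045
clock: 24.0
eef_pos: [0.3397, 0.232, 0.1491]
tool_rot: [0.002, 0.757, -0.654, -0.001]
force: [0.6, -0.2, -0.5]
width: 0.0453
[0.3397171  0.2320157  0.14906542]
```

View pics/t8.png

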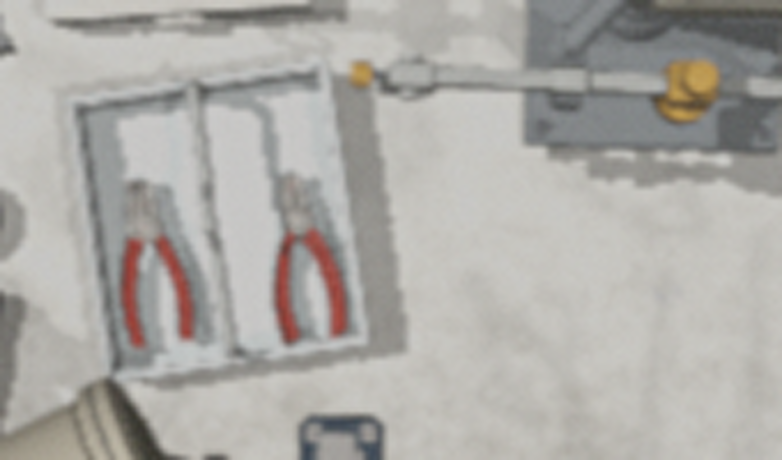

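Run:
```python
from h import *
P=[.61,.05,.167]
a=vision.snapshot("scene");b=vision.snapshot("top")
u=proj("scene",P);v=proj("top",P);print(u,v, proj("scene",[.61,.05,.236]),proj("top",[.61,.05,.236]))
ux,uy=int(u[0])-22,int(u[1])-32; vx,vy=int(v[0])-22,int(v[1])-26
ca=a[uy:uy+50,ux:ux+44]; cb=b[vy:vy+50,vx:vx+44]; print(ux,uy,vx,vy)
im=np.hstack([cv2.resize(c,None,fx=9,fy=9,interpolation=cv2.INTER_CUBIC) for c in(ca,cb)])
cv2.imwrite("pics/hk.png",im[:,:,::-1])
cv2.imwrite("pics/s_full.png",a[:,:,::-1])
```

```text
[277.21743134 195.77328715] [244.64049197 164.24270578] [278.02601403 180.91495928] [243.93202893 161.25861424]
255 163 222 138
```

View pics/hk.png

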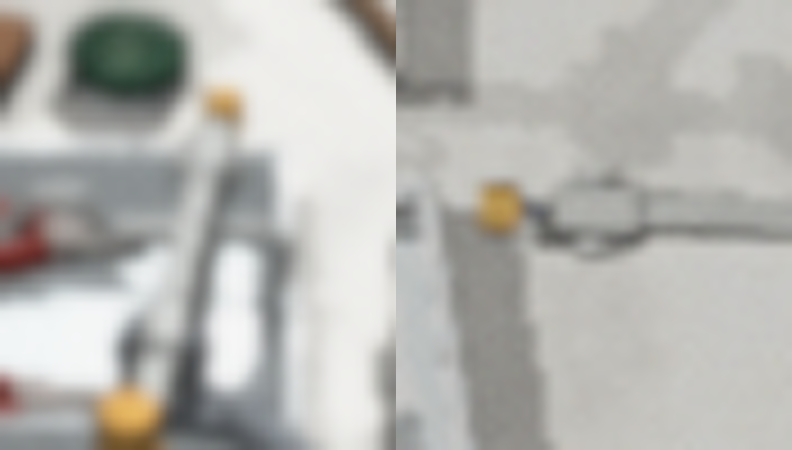

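```bash
cat >> h.py <<'E'
def gox(T,tz_lean,yaw):
    """tool: x along yaw(world), leaning so that tool z has horizontal part sin(lean) along -tool y; T = wanted hold point"""
    x=np.array([np.cos(yaw),np.sin(yaw),0]); M=R.from_matrix(np.array([x,np.cross([0,0,-1.],x),[0,0,-1]]).T)*R.from_rotvec([tz_lean,0,0])
    p,q=pose(); h=p+q.apply([0,0,r.hold_point_z]) *1 if False else p-q.apply([0,0,r.hold_point_z])
    v=(q.inv()*M).as_rotvec(); d=np.array(T)+M.apply([0,0,r.hold_point_z])-p
    print("hold now",h.round(4),"turn(first)",v.round(4),"then shift in new axes",(1e3*M.inv().apply(d)).round(1),"or shift in old axes",(1e3*q.inv().apply(d)).round(1))
E
python3 - <<'E'
from h import *
def yel(n,box):
    im=cv2.imread({"top":"pics/top0.png","scene":"pics/scene0.png"}[n]).astype(int)
    x,y,w,h=box; c=im[y:y+h,x:x+w]; s=np.clip(c[:,:,2]-c[:,:,0]-40,0,None).astype(float)
    vv,uu=np.mgrid[y:y+h,x:x+w]; return (s*uu).sum()/s.sum(),(s*vv).sum()/s.sum(),s.sum()
a=yel("top",(228,155,11,11)); b=yel("scene",(274,169,12,11)); print(a,b)
P=tri({"top":a[:2],"scene":b[:2]}); print("tip",P.round(4),proj("top",P)-a[:2],proj("scene",P)-b[:2])
print("ring y at z=.236",atz("top",(244.67,161.3),.236),atz("top",(243.8,161.8),.236))
t8=lambda u,v:(155+u/4.6,145+v/4.6)
A=atz("top",t8(190,90),.07);B=atz("top",t8(233,355),.07);print("rod",A,B,np.arctan2(*(A-B)[1::-1]))
Q=[atz("top",t8(*p),.04)[:2] for p in((68,102),(325,72),(365,342),(110,378))];print(np.mean(Q,0),[np.linalg.norm(Q[i]-Q[i-1]).round(3) for i in range(4)])
gox((.4523,.1909,.12),.15,-1.5708+.145)
E
```

```text
(np.float64(233.13378378378377), np.float64(160.59324324324325), np.float64(740.0)) (np.float64(279.375), np.float64(173.88513513513513), np.float64(296.0))
tip [0.6105 0.0826 0.2429] [0.02955144 0.13604448] [ 0.11701252 -0.01594096]
ring y at z=.236 [0.60988393 0.04773966 0.236     ] [0.6083296  0.05039298 0.236     ]
rod [0.62095484 0.2190775  0.07      ] [0.42360475 0.18467873 0.07      ] 0.17256958271902695
[0.52358374 0.20153075] [np.float64(0.212), np.float64(0.197), np.float64(0.208), np.float64(0.194)]
hold now [0.3457 0.2337 0.1705] turn(first) [ 0.1488 -0.      0.    ] then shift in new axes [ 57.7 -93.4  65. ] or shift in old axes [  57.7 -102.    50.4]
```

```bash
python3 -m inch '0 0 0 0.075 0 0 90;0 0 0 0.074 0 0 90;0 0 0 0 0 0 90;29 -46 10 0 0 0 90;28 -47 10 0 0 0 90' 120; python3 -m inch '0 0 25 0 0 0 90;0 0 20 0 0 0 90;0 0 0 0 0 0 90;0 0 0 0 0 0 90;0 0 0 0 0 0 90'
python3 - <<'E'
from h import *
gox((.4523,.1909,.07),.15,-1.5708+.155)
E
```

```text
clock: 24.65
eef_pos: [0.4396, 0.1956, 0.1471]
tool_rot: [-0.057, 0.755, -0.651, 0.049]
force: [0.0, 1.5, 1.4]
width: 0.0551
clock: 25.15
eef_pos: [0.4451, 0.1965, 0.1031]
tool_rot: [-0.057, 0.754, -0.652, 0.049]
force: [0.5, 0.7, 0.3]
width: 0.055
hold now [0.4423 0.1961 0.1216] turn(first) [-0.     -0.0012 -0.01  ] then shift in new axes [ 6.7 -1.3 52.3] or shift in old axes [ 6.6 -1.3 52.4]
```

```bash
python3 -m inch '7 -1.3 5 0 0 -0.01 90;0 0 20 0 0 0 90;0 0 18 0 0 0 90;0 0 9 0 0 0 90;0 0 0 0 0 0 90';python3 -m inch '0 0 0 0 0 0 90;0 0 0 0 0 0 255;0 0 0 0 0 0 255;0 0 0 0 0 0 255;0 0 0 0 0 0 255'
python3 - <<'E'
from h import *
p,q=pose();print("hold",p-q.apply([0,0,r.hold_point_z]),get_obs()["torque"])
E
```

```text
clock: 25.65
eef_pos: [0.4533, 0.1901, 0.0496]
tool_rot: [-0.055, 0.758, -0.648, 0.048]
force: [0.5, -0.7, -1.0]
width: 0.0552
clock: 26.15
eef_pos: [0.4545, 0.1909, 0.0515]
tool_rot: [-0.057, 0.758, -0.648, 0.049]
force: [-3.5, -1.5, 6.1]
width: 0.0061
hold [0.45174898 0.19044241 0.07003561] [0.00371618 0.41555059 0.08660608]
```

```bash
python3 -m inch '0 0 -2 0 0 0 255;0 0 -4 0 0 0 255;0 0 -6 0 0 0 255;0 0 -8 0 0 0 255;0 0 0 0 0 0 255'
python3 - <<'E'
from h import *
o=get_obs();print(o["force"],o["torque"],o["width"])
a=vision.snapshot("scene");b=vision.snapshot("top")
im=np.hstack([cv2.resize(a[150:230,200:300],None,fx=4,fy=4,interpolation=cv2.INTER_CUBIC),cv2.resize(b[150:230,160:260],None,fx=4,fy=4,interpolation=cv2.INTER_CUBIC)])
cv2.imwrite("pics/lift.png",im[:,:,::-1])
E
```

```text
clock: 26.65
eef_pos: [0.4516, 0.1903, 0.0715]
tool_rot: [-0.057, 0.758, -0.648, 0.049]
force: [0.6, 0.7, -5.8]
width: 0.0063
[ 0.57684039  0.7177163  -5.84423512] [-0.03459519  0.53809808  0.06619756] 0.006264582779407973
```

View pics/lift.png

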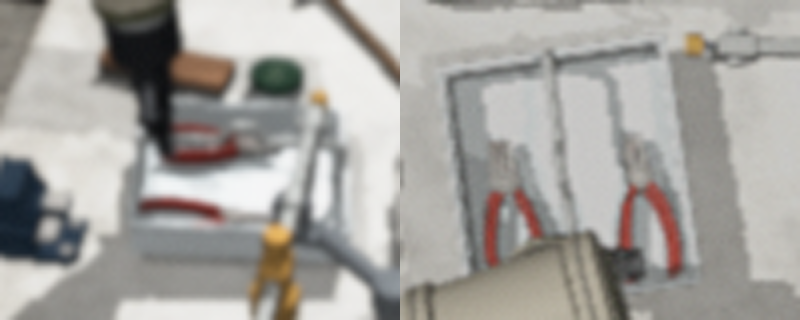

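```bash
python3 -m inch '0 0 -15 0 0 0 255;0 0 -20 0 0 0 255;0 0 -20 0 0 0 255;0 0 -15 0 0 0 255;0 0 -5 0 0 0 255'; python3 -m inch '0 0 0 0 0 0 255;0 0 0 0 0 0 255;0 0 0 0 0 0 255;0 0 0 0 0 0 255;0 0 0 0 0 0 255'
python3 - <<'E'
from h import *
o=get_obs();print(o["force"],o["torque"],o["width"])
print("box corner",tri({"top":(222.3,146.7),"scene":(299.6,210.7)}))
gox((.538,.200,.172),.15,-1.5708-.02)
E
```

```text
clock: 27.25
eef_pos: [0.4409, 0.1888, 0.1463]
tool_rot: [-0.057, 0.757, -0.648, 0.05]
force: [-0.3, 1.2, -5.5]
width: 0.0066
clock: 27.75
eef_pos: [0.4398, 0.1884, 0.1438]
tool_rot: [-0.056, 0.758, -0.649, 0.049]
force: [0.7, 0.1, -6.7]
width: 0.006
[ 0.66057624  0.0754233  -6.7138201 ] [-0.09344086  0.54993767  0.02448197] 0.005989402988115911
box corner [0.69143933 0.13392012 0.03227099]
hold now [0.4371 0.188  0.1623] turn(first) [0.002  0.0243 0.173 ] then shift in new axes [ -13.6 -101.1    5.5] or shift in old axes [   4.2 -101.9    5.4]
```

```bash
python3 -m inch '0 0 0 0 0.005 0.03 255;0 0 0 0 0.006 0.045 255;0 0 0 0 0.007 0.05 255;0 0 0 0 0.006 0.033 255;0 0 0 0.002 0 0.015 255'; python3 -m inch '-2 -10 0 0 0 0 255;-4 -25 2 0 0 0 255;-4 -31 2 0 0 0 255;-3 -25 1.5 0 0 0 255;-0.6 -10 0 0 0 0 255';python3 -m inch '0 0 0 0 0 0 255;0 0 0 0 0 0 255;0 0 0 0 0 0 255;0 0 0 0 0 0 255;0 0 0 0 0 0 255'
cat > tl.py <<'E'
from h import *
import sys
o=get_obs();print(o["clock"],np.round(o["force"],2),np.round(o["torque"],3))
p,q=pose(); hold=p-q.apply([0,0,r.hold_point_z]); yaw=np.arctan2(*q.apply([1,0,0])[1::-1])+np.pi/2
im=vision.snapshot("scene")
def rim(pitch,h=hold):
    M=R.from_euler("zy",[yaw,pitch]); return [proj("scene",h+M.apply(np.array(c))) for c in((-.035,-.098,-.03),(.179,-.098,-.03),(-.035,-.098,-.07),(.179,-.098,-.07))]
print("hold",hold.round(4),"yaw",yaw.round(3)); 
for pt in(0,.1): print("pitch",pt,np.round(rim(pt),1).tolist())
M=R.from_euler("z",yaw); print("peak if level",(hold+M.apply([.072,0,.018])).round(4))
c=np.array(rim(0)).min(0).astype(int)-[8,22]
cv2.imwrite(sys.argv[1],cv2.resize(im[c[1]:c[1]+60,c[0]:c[0]+78],None,fx=8,fy=8,interpolation=cv2.INTER_CUBIC)[:,:,::-1]); print("crop origin",c,"x8")
E
python3 tl.py pics/p1.png
```

```text
clock: 28.25
eef_pos: [0.4401, 0.1886, 0.1443]
tool_rot: [0.053, -0.698, 0.712, -0.054]
force: [-0.4, 0.3, -7.3]
width: 0.0066
clock: 28.75
eef_pos: [0.544, 0.2002, 0.1547]
tool_rot: [0.054, -0.698, 0.712, -0.054]
force: [-0.3, 0.0, -6.4]
width: 0.0058
clock: 29.25
eef_pos: [0.5406, 0.2002, 0.1544]
tool_rot: [0.053, -0.698, 0.712, -0.054]
force: [0.0, -0.1, -6.4]
width: 0.0061
29.25 [ 0.05 -0.1  -6.37] [ 0.012  0.666 -0.009]
hold [0.5377 0.2002 0.1728] yaw -0.02
pitch 0 [[250.4, 188.3], [306.7, 195.8], [250.4, 196.3], [305.8, 203.9]]
pitch 0.1 [[249.7, 187.4], [305.2, 199.2], [248.6, 195.3], [303.3, 207.0]]
peak if level [0.6097 0.1988 0.1908]
crop origin [242 166] x8
```

View pics/p1.png

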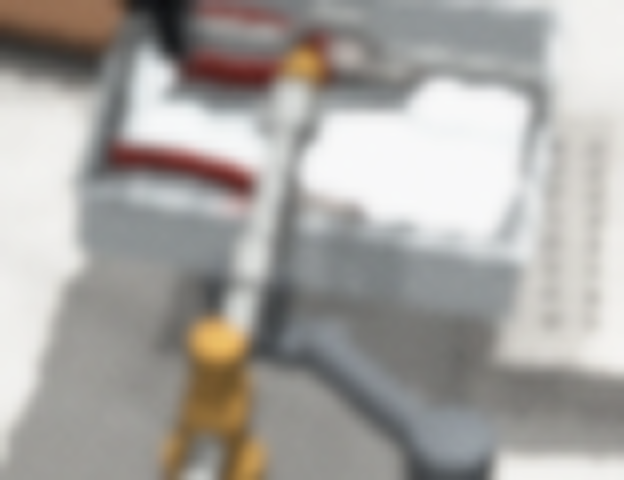

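The near rim runs from crop (80,190) to (520,262): the tote droops only about 0.03 rad and is gripped firmly. I bring it toward the hook with its wall passing under the hook, stopping 42 mm short in y.

```bash
python3 -m inch '10 0 0 0 0 0 255;22 -0.5 0 0 0 0 255;30 -0.5 0 0 0 0 255;30 -0.5 0 0 0 0 255;16 -0.5 0 0 0 0 255'; python3 -m inch '0 0 0 0 0 0 255;0 0 -5 0 0 0 255;0 0 -8 0 0 0 255;0 0 -6 0 0 0 255;0 0 0 0 0 0 255'; python3 -m inch '0 0 0 0 0 0 255;0 0 0 0 0 0 255;0 0 0 0 0 0 255;0 0 0 0 0 0 255;0 0 0 0 0 0 255'; sed -i 's/^cv2.imwrite.*/a=vision.snapshot("top");x,y=proj("top",hold+M.apply([.072,0,.018])).astype(int)-[35,25]\ncv2.imwrite(sys.argv[1],np.hstack([cv2.resize(k,None,fx=6,fy=6,interpolation=cv2.INTER_CUBIC) for k in(im[c[1]-8:c[1]+62,c[0]:c[0]+64],a[y:y+70,x:x+64])])[:,:,::-1]);print("origins",c-[0,8],(x,y),"x6")/' tl.py; python3 tl.py pics/p2.png
```

```text
clock: 29.8
eef_pos: [0.5406, 0.0893, 0.1546]
tool_rot: [0.053, -0.698, 0.712, -0.054]
force: [1.0, 0.3, -7.0]
width: 0.006
clock: 30.3
eef_pos: [0.539, 0.0928, 0.1754]
tool_rot: [0.054, -0.698, 0.712, -0.055]
force: [0.9, -0.5, -5.7]
width: 0.0062
clock: 30.8
eef_pos: [0.5379, 0.0921, 0.1731]
tool_rot: [0.053, -0.698, 0.712, -0.054]
force: [-0.5, -0.0, -7.4]
width: 0.0059
30.8 [-0.51 -0.02 -7.42] [-0.038  0.597 -0.039]
hold [0.5351 0.0922 0.1916] yaw -0.02
pitch 0 [[244.1, 202.9], [303.6, 211.2], [244.2, 211.2], [302.7, 219.5]]
pitch 0.1 [[243.4, 202.0], [302.1, 214.7], [242.4, 210.1], [300.1, 222.7]]
peak if level [0.6071 0.0907 0.2096]
origins [236 172] (np.int64(196), np.int64(138)) x6
```

View pics/p2.png

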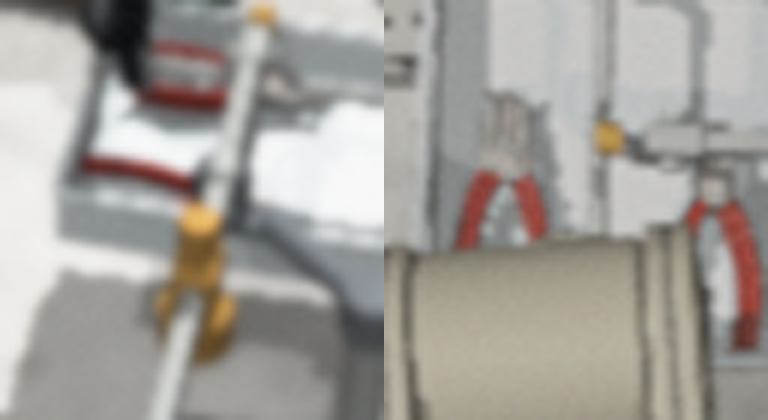

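Picture 15 of 16: rod and nut coincide at top-crop (606,138), so the rod is 42 mm short of the hook, and the tote is level. Now I move in along −y and watch the force.

```bash
python3 -m inch '0 -2.5 -2 0 0 0 255;2 0 0 0 0 0 255;4 0 0 0 0 0 255;4 0 0 0 0 0 255;4 0 0 0 0 0 255'; python3 -m inch '4 0 0 0 0 0 255;4 0 0 0 0 0 255;4 0 0 0 0 0 255;4 0 0 0 0 0 255;4 0 0 0 0 0 255'; python3 -m inch '3 0 0 0 0 0 255;2 0 0 0 0 0 255;0 0 0 0 0 0 255;0 0 0 0 0 0 255;0 0 0 0 0 0 255'
cat > st.py <<'E'
from h import *
o=get_obs();p,q=pose(); hold=p-q.apply([0,0,r.hold_point_z]); yaw=np.arctan2(*q.apply([1,0,0])[1::-1])+np.pi/2
print(o["clock"],"F",np.round(o["force"],2),"T",np.round(o["torque"],3),"peak level",(hold+R.from_euler("z",yaw).apply([.072,0,.018])).round(4))
a=[]
for n,f in(("top","pics/top0.png"),("scene","pics/scene0.png")):
    im=vision.snapshot(n).astype(int)
    for box in({"top":(222,150,24,20),"scene":(268,163,24,40)}[n],):
        x,y,w,h=box; c=im[y:y+h,x:x+w]; s=np.clip(c[:,:,0]-c[:,:,2]-40,0,None).astype(float); s[(c[:,:,1]-c[:,:,2])<25]=0
        vv,uu=np.mgrid[y:y+h,x:x+w]; a.append(((s*uu).sum()/s.sum(),(s*vv).sum()/s.sum())); print(n,np.round(a[-1],2),s.sum())
print("nut",tri(dict(top=a[0],scene=a[1])).round(4))
E
python3 st.py
```

```text
clock: 31.4
eef_pos: [0.5398, 0.0776, 0.1756]
tool_rot: [0.053, -0.698, 0.712, -0.054]
force: [0.1, -0.6, -7.7]
width: 0.0061
clock: 31.9
eef_pos: [0.5395, 0.0577, 0.1757]
tool_rot: [0.053, -0.698, 0.712, -0.054]
force: [0.0, 0.1, -6.6]
width: 0.0059
clock: 32.4
eef_pos: [0.5394, 0.0532, 0.1757]
tool_rot: [0.053, -0.698, 0.712, -0.054]
force: [0.6, -0.1, -7.0]
width: 0.006
32.4 F [ 0.56 -0.12 -6.96] T [-0.     0.585  0.012] peak level [0.6086 0.0518 0.2122]
top [233.07 160.54] 925.0
scene [279.46 173.98] 326.0
nut [0.6108 0.0828 0.2424]
```

```bash
python3 -m inch '0 0 3 0 0 0 255;0 0 5 0 0 0 255;0 0 5 0 0 0 255;0 0 5 0 0 0 255;0 0 4 0 0 0 255'; python3 -m inch '0 0 2 0 0 0 255;0 0 2 0 0 0 255;0 0 2 0 0 0 255;0 0 2 0 0 0 255;0 0 0 0 0 0 255'; python3 -m inch '0 0 2 0 0 0 255;0 0 2 0 0 0 255;0 0 2 0 0 0 255;0 0 2 0 0 0 255;0 0 0 0 0 0 255';python3 st.py
```

```text
clock: 33.0
eef_pos: [0.5425, 0.053, 0.153]
tool_rot: [0.053, -0.698, 0.712, -0.053]
force: [0.1, 0.2, -6.4]
width: 0.0058
clock: 33.5
eef_pos: [0.5438, 0.053, 0.1458]
tool_rot: [0.053, -0.698, 0.712, -0.054]
force: [-0.5, 0.1, -6.5]
width: 0.0064
clock: 34.0
eef_pos: [0.5448, 0.053, 0.1376]
tool_rot: [0.053, -0.698, 0.712, -0.053]
force: [-0.3, 0.5, -7.5]
width: 0.0059
34.0 F [-0.31  0.51 -7.55] T [-0.027  0.641  0.022] peak level [0.614  0.0516 0.1741]
top [233.1 160.7] 941.0
scene [279.39 174.38] 271.0
nut [0.6106 0.0828 0.2405]
```

```bash
python3 -m inch '0 2 0 0 0 0 255;0 2 0 0 0 0 255;0 0.3 2 0 0 0 255;0 0.3 2 0 0 0 255;0 0.3 1 0 0 0 255'; python3 -m inch '0 0.3 2 0 0 0 255;0 0.3 2 0 0 0 255;0 0.3 1 0 0 0 255;0 0 0 0 0 0 255;0 0 0 0 0 0 255';python3 st.py
```

```text
clock: 34.6
eef_pos: [0.5409, 0.0531, 0.1321]
tool_rot: [0.053, -0.698, 0.712, -0.054]
force: [-0.3, 0.3, -5.6]
width: 0.0064
clock: 35.1
eef_pos: [0.541, 0.0531, 0.1275]
tool_rot: [0.053, -0.698, 0.712, -0.054]
force: [-0.2, 0.2, -4.4]
width: 0.0064
35.1 F [-0.2   0.18 -4.35] T [ 0.003  0.515 -0.046] peak level [0.6102 0.0517 0.1639]
top [233.11 160.92] 946.0
scene [279.36 175.64] 200.0
nut [0.6107 0.0831 0.2346]
```

```bash
python3 -m inch '0 0.3 2 0 0 0 255;0 0.3 2 0 0 0 255;0 0.3 2 0 0 0 255;0 0.3 2 0 0 0 255;0 0.3 2 0 0 0 255'; python3 -m inch '0 0.3 2 0 0 0 255;0 0.3 2 0 0 0 255;0 0 0 0 0 0 255;0 0 0 0 0 0 255;0 0 0 0 0 0 255';python3 st.py
```

```text
clock: 35.7
eef_pos: [0.5411, 0.0531, 0.1173]
tool_rot: [0.053, -0.698, 0.712, -0.054]
force: [-1.6, -0.0, -2.2]
width: 0.006
clock: 36.2
eef_pos: [0.5411, 0.0531, 0.1134]
tool_rot: [0.053, -0.698, 0.712, -0.054]
force: [-1.1, 0.5, -1.0]
width: 0.0065
36.2 F [-1.07  0.45 -0.98] T [-0.071  0.272 -0.021] peak level [0.6102 0.0517 0.1499]
top [233.41 161.71] 910.0
scene [271.92 195.83] 441.0
nut [0.6042 0.0832 0.1415]
```

```bash
python3 -m inch '0 0.3 2 0 0 0 255;0 0.3 1.5 0 0 0 255;0 0 0 0 0 0 255;0 0 0 0 0 0 255;0 0 0 0 0 0 255';  sed -i 's/(268,163,24,40)/(272,163,20,30)/' st.py; python3 st.py
```

```text
clock: 36.8
eef_pos: [0.541, 0.0531, 0.1098]
tool_rot: [0.053, -0.698, 0.712, -0.054]
force: [-1.5, 0.4, 0.0]
width: 0.0062
36.8 F [-1.52  0.41  0.04] T [ 0.01   0.168 -0.022] peak level [0.6101 0.0517 0.1462]
top [233.68 161.94] 918.0
scene [279.13 179.86] 108.0
nut [0.6105 0.0825 0.2156]
```

```bash
python3 -m inch '0 1 0 0 0 0 255;0 0 0.5 0 0 0 255;0 0 0 0 0 0 255;0 0 0 0 0 0 200;0 0 0 0 0 0 200'; python3 -m inch '0 0 0 0 0 0 150;0 0 0 0 0 0 120;0 0 0 0 0 0 120;0 0 0 0 0 0 120;0 0 0 0 0 0 120'; python3 st.py
```

```text
clock: 37.4
eef_pos: [0.5401, 0.0531, 0.1091]
tool_rot: [0.053, -0.698, 0.712, -0.054]
force: [-0.3, -0.6, 0.5]
width: 0.0183
clock: 37.9
eef_pos: [0.54, 0.0531, 0.109]
tool_rot: [0.053, -0.698, 0.712, -0.054]
force: [0.3, 0.1, 0.1]
width: 0.0449
37.9 F [0.32 0.11 0.1 ] T [0.003 0.089 0.01 ] peak level [0.6091 0.0517 0.1455]
top [233.82 161.97] 925.0
scene [279.14 180.47] 104.0
nut [0.6107 0.0822 0.2131]
```

Released with the nut steady. Next I retreat back and up along the tool axis, then let the scale settle.

```bash
python3 -m inch '0 0 -5 0 0 0 120;0 0 -15 0 0 0 120;0 10 -30 0 0 0 120;0 30 -30 0 0 0 120;0 40 -25 0 0 0 120'; python3 -m inch '0 40 -20 0 0 0 120;0 20 -10 0 0 0 120;0 0 0 0 0 0 120;0 0 0 0 0 0 120;0 0 0 0 0 0 120';python3 -m inch '0 0 0 0 0 0 120;0 0 0 0 0 0 120;0 0 0 0 0 0 120;0 0 0 0 0 0 120;0 0 0 0 0 0 120'; python3 st.py
python3 - <<'E'
from h import *
a=vision.snapshot("scene");b=vision.snapshot("top")
im=np.hstack([cv2.resize(a[150:290,185:320],None,fx=4,fy=4,interpolation=cv2.INTER_CUBIC)[:, :400] if 0 else cv2.resize(a[155:300,230:330],None,fx=4,fy=4,interpolation=cv2.INTER_CUBIC),cv2.resize(b[120:265,205:305],None,fx=4,fy=4,interpolation=cv2.INTER_CUBIC)])
cv2.imwrite("pics/hung.png",im[:,:,::-1]); cv2.imwrite("pics/hs.png",a[:,:,::-1]);cv2.imwrite("pics/ht.png",b[:,:,::-1]); print(im.shape)
E
```

```text
clock: 38.5
eef_pos: [0.4452, 0.0549, 0.2031]
tool_rot: [0.054, -0.698, 0.712, -0.055]
force: [-0.7, -0.6, 2.0]
width: 0.045
clock: 39.0
eef_pos: [0.3816, 0.0562, 0.2212]
tool_rot: [0.053, -0.698, 0.712, -0.054]
force: [-0.3, -0.7, 0.3]
width: 0.0453
clock: 39.5
eef_pos: [0.3813, 0.0562, 0.2212]
tool_rot: [0.053, -0.698, 0.712, -0.054]
force: [-0.6, 1.0, 0.5]
width: 0.0451
39.5 F [-0.63  1.05  0.52] T [ 0.006  0.012 -0.016] peak level [0.4504 0.0548 0.2577]
top [233.83 161.91] 916.0
scene [279.23 180.57] 65.0
nut [0.611  0.0822 0.2127]
(580, 800, 3)
```

Run:
```python
from h import *
t=cv2.imread("pics/ht.png").astype(int); s=cv2.imread("pics/hs.png").astype(int)
def show(im,x,y,w,h):
    print("cols",x,"..",x+w-1)
    for v in range(y,y+h): print(v," ".join("%3d"%((im[v,u,2]-im[v,u,0]) if (im[v,u,2]-im[v,u,0])>25 else 0) for u in range(x,x+w)))
show(t,293,150,24,26); show(s,256,196,26,36)
```

```text
cols 293 .. 316
150   0   0   0   0   0   0   0   0   0   0   0   0   0   0   0   0   0   0   0   0   0   0   0   0
151   0   0   0   0   0   0   0   0   0   0   0   0   0   0   0   0   0   0   0   0   0   0   0   0
152   0   0   0   0   0   0   0   0   0   0   0   0   0   0   0   0   0   0   0   0   0   0   0   0
153   0   0   0   0   0   0   0   0   0   0   0   0   0   0   0   0   0   0   0   0   0   0   0   0
154   0   0   0   0   0   0   0   0   0   0   0   0   0   0   0   0   0   0   0   0   0   0   0   0
155   0   0   0   0   0   0   0   0   0   0   0   0   0   0   0   0   0   0   0   0   0   0   0   0
156   0   0   0   0   0   0   0   0   0   0   0   0   0   0   0   0   0   0   0   0   0   0   0   0
157   0   0   0   0   0   0   0   0   0  40  60  72  70  56  33   0   0   0   0   0   0   0   0   0
158   0   0   0   0   0   0   0  51  83  99 105 108 104  97  82  80  67  30   0   0   0   0   0   0
159   0   0   0   0   0   0  31  89 112 113 111 110 109 106  99  98  89  50   0   0   0   0   0   0
160   0   0   0   0   0   0  37  92 112 109 108 108 111 105  94  77  75  45   0   0 
[... 4719 characters left out ...]
  57  62  59  55  43  29   0   0   0   0   0   0   0
226  28  52  61  60  55  38   0   0   0   0   0   0  47  60  61  59  54  46  32   0   0   0   0   0   0   0
227   0  43  54  51  42   0   0   0   0   0   0  31  54  62  60  55  49  43  34   0   0   0   0   0   0   0
228   0   0   0   0   0   0   0   0   0   0   0  36  53  54  49  40  32  29   0   0   0   0   0   0   0   0
229   0   0   0   0   0   0   0   0   0   0   0  27  35  33  29   0   0   0   0   0   0   0   0   0   0   0
230   0   0   0   0   0   0   0   0   0   0   0   0   0   0   0   0   0   0   0   0   0   0   0   0   0   0
231   0   0   0   0   0   0   0   0   0   0   0   0   0   0   0   0   0   0   0   0   0   0   0   0   0   0
```

Run:
```python
from h import *
for dr in(0,.7,1.4):
    print(dr,tri(dict(top=(303,160.4),scene=(269.5,201.9-dr))).round(4),"nut",tri(dict(top=(233.83,161.91),scene=(279.23,180.57-dr))).round(4),"nut0",tri(dict(top=(233.1,160.56),scene=(279.42,173.93-dr))).round(4))
p,q=pose();print(p,get_obs()["joints"])
```

```text
0 [ 0.6056 -0.126   0.2876] nut [0.611  0.0822 0.2127] nut0 [0.6106 0.0827 0.2426]
0.7 [ 0.6053 -0.1257  0.2902] nut [0.6107 0.0821 0.2159] nut0 [0.6103 0.0826 0.2458]
1.4 [ 0.6051 -0.1254  0.2929] nut [0.6104 0.0819 0.2192] nut0 [0.6101 0.0824 0.249 ]
[0.3812675  0.05623824 0.22140148] [ 0.01817219 -0.66918543  2.17505224 -0.00522544  1.48447482  1.60898648]
```

Run:
```python
from h import *
print("post",tri(dict(top=(298,131),scene=(298,222))))
gox((.6055,-.126,.36),0,-1.5708)
gox((.6055,-.126,.287),0,-1.5708)
```

```text
post [ 0.7049254  -0.11871654  0.21137236]
hold now [0.3784 0.0563 0.2399] turn(first) [-0.1513 -0.001  -0.0199] then shift in new axes [ 182.2 -224.2 -119.9] or shift in old axes [ 177.7 -243.3  -84.3]
hold now [0.3784 0.0563 0.2399] turn(first) [-0.1513 -0.001  -0.0199] then shift in new axes [ 182.2 -224.2  -46.9] or shift in old axes [ 177.7 -232.3  -12.1]
```

```bash
python3 -m inch '0 0 -20 -0.0757 0 -0.01 130;0 0 -20 -0.0756 0 -0.01 130;0 0 -40 0 0 0 130;0 0 -40 0 0 0 130;40 0 0 0 0 0 130' 20; python3 -m inch '40 0 0 0 0 0 130;40 -10 0 0 0 0 130;30 -35 0 0 0 0 130;32 -35 0 0 0 0 130;0 -45 0 0 0 0 130'; python3 -m inch '0 -45 0 0 0 0 130;0 -40 0 0 0 0 130;0 -15 0 0 0 0 130;0 0 0 0 0 0 130;0 0 0 0 0 0 130'
python3 - <<'E'
from h import *
gox((.6055,-.126,.287),0,-1.5708)
t=vision.snapshot("scene").astype(int)
E
python3 st.py
```

```text
clock: 40.2
eef_pos: [0.3788, 0.0188, 0.3471]
tool_rot: [-0.003, 0.709, -0.705, 0.003]
force: [0.3, -1.4, 0.4]
width: 0.0418
clock: 40.7
eef_pos: [0.5024, -0.1297, 0.3413]
tool_rot: [-0.001, -0.705, 0.709, -0.001]
force: [0.2, 0.8, 1.6]
width: 0.0419
clock: 41.2
eef_pos: [0.6014, -0.1256, 0.3408]
tool_rot: [0.001, 0.707, -0.707, -0.0]
force: [-1.1, 0.2, 0.1]
width: 0.0419
hold now [ 0.6014 -0.1256  0.3595] turn(first) [ 0.0012 -0.0008  0.0001] then shift in new axes [ 0.4 -4.1 72.5] or shift in old axes [ 0.3 -4.2 72.5]
41.25 F [-0.56 -0.37 -0.4 ] T [-0.018  0.018  0.026] peak level [ 0.6731 -0.1256  0.378 ]
top [233.75 161.82] 697.0
scene [279.26 180.6 ] 53.0
nut [0.6112 0.0825 0.2123]
```

```bash
python3 -m inch '2 -4 15 0 0 0 130;0 0 20 0 0 0 130;0 0 18 0 0 0 130;0 0 10 0 0 0 130;0 0 5 0 0 0 130'; python3 -m inch '0 0 2 0 0 0 130;0 0 1 0 0 0 130;0 0 0 0 0 0 130;0 0 0 0 0 0 130;0 0 0 0 0 0 130';python3 st.py
```

```text
clock: 41.85
eef_pos: [0.6049, -0.1276, 0.2715]
tool_rot: [-0.001, -0.707, 0.707, 0.001]
force: [-0.6, -0.1, 0.4]
width: 0.0418
clock: 42.35
eef_pos: [0.606, -0.1278, 0.2709]
tool_rot: [0.0, 0.707, -0.707, 0.001]
force: [0.4, 0.4, 0.5]
width: 0.0419
42.35 F [0.35 0.37 0.5 ] T [ 0.037  0.    -0.007] peak level [ 0.678  -0.1278  0.3076]
top [233.75 161.8 ] 735.0
scene [279.45 180.58] 33.0
nut [0.6116 0.0825 0.2124]
```

```bash
python3 -m inch '0 0 4 0 0 0 130;4 0 0 0 0 0 130;4 0 0 0 0 0 130;5 0.1 0 0 0 0 130;6 0.2 0 0 0 0 130'; python3 -m inch '8 0.2 0 0 0 0 130;8 0.2 0 0 0 0 130;8 0.2 0 0 0 0 130;8 0.2 0 0 0 0 130;8 0.2 0 0 0 0 130';python3 -m inch '8 0.2 0 0 0 0 130;8 0.2 0 0 0 0 130;8 0.2 0 0 0 0 130;6 0.2 0 0 0 0 130;3 0.2 0 0 0 0 130'; python3 -m inch '0 0 0 0 0 0 130;0 0 0 0 0 0 130;0 0 0 0 0 0 130;0 0 0 0 0 0 130;0 0 0 0 0 0 130';python3 st.py
```

```text
clock: 42.95
eef_pos: [0.6053, -0.1468, 0.266]
tool_rot: [0.0, 0.707, -0.707, -0.0]
force: [-0.4, 2.1, -1.2]
width: 0.0418
clock: 43.45
eef_pos: [0.6044, -0.1875, 0.2663]
tool_rot: [-0.0, -0.707, 0.707, -0.0]
force: [-0.2, 2.8, -0.5]
width: 0.042
clock: 43.95
eef_pos: [0.6033, -0.2205, 0.2663]
tool_rot: [-0.0, -0.707, 0.707, -0.0]
force: [-0.5, 1.9, -0.6]
width: 0.0418
clock: 44.45
eef_pos: [0.6035, -0.2196, 0.2665]
tool_rot: [0.0, 0.707, -0.707, 0.0]
force: [-0.7, 0.3, -0.1]
width: 0.0421
44.45 F [-0.74  0.28 -0.09] T [ 0.019 -0.017  0.017] peak level [ 0.6755 -0.2195  0.3032]
top [233.22 161.06] 736.0
scene [nan nan] 0.0
nut [nan nan nan]st.py:9: RuntimeWarning: invalid value encountered in scalar divide
  vv,uu=np.mgrid[y:y+h,x:x+w]; a.append(((s*uu).sum()/s.sum(),(s*vv).sum()/s.sum())); print(n,np.round(a[-1],2),s.sum())
```

```bash
python3 -m inch '5 0.1 0 0 0 0 130;7 0.2 0 0 0 0 130;7 0.2 0 0 0 0 130;5 0.1 0 0 0 0 130;2 0 0 0 0 0 130'; python3 -m inch '-4 0 0 0 0 0 130;-6 0 0 0 0 0 130;0 0 -5 0 0 0 130;0 0 -20 0 0 0 130;0 0 -35 0 0 0 130'; python3 -m inch '0 30 -20 0 0 0 130;0 45 0 0 0 0 130;0 45 0 0 0 0 130;0 45 0 0 0 0 130;0 45 0 0 0 0 130'; python3 -m inch '-20 0 0 0 0 0 130;-40 0 0 0 0 0 130;0 0 0 0 0 0 130;0 0 0 0 0 0 130;0 0 0 0 0 0 130'; python3 st.py
python3 - <<'E'
from h import *
a=vision.snapshot("scene");b=vision.snapshot("top"); cv2.imwrite("pics/fs.png",a[:,:,::-1]);cv2.imwrite("pics/ft.png",b[:,:,::-1])
def show(im,x,y,w,h):
    im=im.astype(int);print("cols",x,"..",x+w-1)
    for v in range(y,y+h): print(v," ".join("%3d"%((im[v,u,0]-im[v,u,2]) if (im[v,u,0]-im[v,u,2])>25 else 0) for u in range(x,x+w)))
u=proj("top",[.604,-.25,.27]).astype(int);v=proj("scene",[.604,-.25,.27]).astype(int)
show(b,u[0]-12,u[1]-9,24,20);show(a,v[0]-12,v[1]-12,24,22)
E
```

```text
clock: 45.05
eef_pos: [0.6026, -0.2466, 0.2661]
tool_rot: [-0.001, -0.707, 0.707, -0.0]
force: [0.3, 2.0, -0.4]
width: 0.0422
clock: 45.55
eef_pos: [0.6017, -0.2347, 0.3242]
tool_rot: [0.001, 0.707, -0.707, -0.002]
force: [0.6, 0.3, -0.4]
width: 0.042
clock: 46.05
eef_pos: [0.3913, -0.2352, 0.3469]
tool_rot: [0.0, 0.707, -0.707, 0.001]
force: [-0.9, -0.3, -0.5]
width: 0.0419
clock: 46.55
eef_pos: [0.3929, -0.1759, 0.3467]
tool_rot: [0.0, 0.707, -0.707, 0.001]
force: [-0.2, 0.3, -0.9]
width: 0.0423
46.55 F [-0.15  0.3  -0.95] T [-0.005  0.032 -0.022] peak level [ 0.4649 -0.1758  0.3834]
top [233.17 160.96] 718.0
scene [279.42 176.11] 102.0
nut [0.6109 0.0831 0.2325]
cols 331 .. 354
153   0   0   0   0   0   0   0   0   0   0   0   0   0   0   0   0   0   0   0   0   0   0   0   0
154   0   0   0   0   0   0   0   0   0   0   0   0   0   0   0   0   0   0   0   0   0   0   0   0
155   0   0   0   0   0   0   0   0   0   0   0   0   0   0   0   0   0   0   0   0   0   0   0   0
156   0   0   0   0   0   0   0   0   0   0   0   0   0   0   0   0   0   0   0   0   0   0   0   0
157   0   
[... 3105 characters left out ...]

236   0   0   0   0   0   0   0   0  29  54  69  70  69  68  72  78  78  53   0   0   0   0   0   0
237   0   0   0   0   0   0   0   0  39  65  76  77  76  77  85  92  84  51   0   0   0   0   0   0
238   0   0   0   0   0   0   0   0  44  69  80  82  80  85  95  98  82  46   0   0   0   0   0   0
239   0   0   0   0   0   0   0   0  44  64  69  69  73  80  90  89  70  40   0   0   0   0   0   0
240   0   0   0   0   0   0   0  32  48  52  45  42  46  57  66  65  56  42  26   0   0   0   0   0
241   0   0   0   0   0   0  36  56  60  44   0   0   0  27  35  36  46  61  52  28   0   0   0   0
242   0   0   0   0   0   0  53  77  68  37   0   0   0   0   0   0  46  80  80  49   0   0   0   0
```

Run:
```python
from h import *
K=tri(dict(top=(341,162.1),scene=(262.9,228.1)));print("knobtop",K.round(4))
for n,im in(("fs","pics/fs.png"),("s0","pics/scene0.png")):
    s=cv2.imread(im); 
t=cv2.imread("pics/ft.png");t0=cv2.imread("pics/top0.png");s=cv2.imread("pics/fs.png");s0=cv2.imread("pics/scene0.png")
top=np.hstack([cv2.resize(k[140:185,345:400],None,fx=7,fy=6,interpolation=cv2.INTER_CUBIC) for k in(t0,t)])
sc=np.hstack([cv2.resize(k[222:302,235:290],None,fx=7,fy=4,interpolation=cv2.INTER_CUBIC) for k in(s0,s)])
im=np.vstack([top,sc]);print(im.shape);cv2.imwrite("pics/ptr.png",im[:600,:800])
```

```text
knobtop [ 0.6026 -0.2393  0.2801]
(590, 770, 3)
```

Run:
```python
from h import *
t=cv2.imread("pics/ft.png"); 
c=t[128:200,208:298]; cv2.imwrite("pics/last.png",cv2.resize(c,None,fx=8,fy=8,interpolation=cv2.INTER_CUBIC))
```

```text
(no output)
```

View pics/last.png

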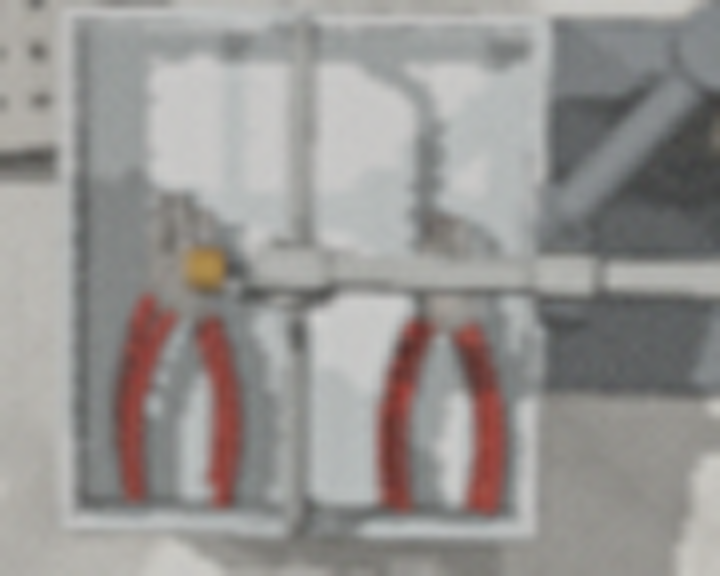

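Run:
```python
from h import *
print(atz("top",(245.56,146),.15),atz("top",(244.7,178),.15),atz("top",(278.8,162),.235),atz("top",(208+300/8-.5,161),.24))
# fulcrum block & nut in first picture, and knob-top disc centre at the start
t0=cv2.imread("pics/top0.png").astype(int);s0=cv2.imread("pics/scene0.png").astype(int)
for im,x,y,w,h in((t0,298,155,16,12),(s0,262,203,16,14)):
    print("cols",x,x+w-1)
    for v in range(y,y+h): print(v," ".join("%3d"%max(0,im[v,u,2]-im[v,u,0]) for u in range(x,x+w)))
```

```text
[0.67215573 0.0479473  0.15      ] [0.56729692 0.05005767 0.15      ] [ 0.60839561 -0.05683499  0.235     ] [0.61025193 0.04660912 0.24      ]
cols 298 313
155   0   0   0   0   0   0   0   0   0   0   0   0   0   0   0   0
156   0   0   0   0   0   0   0   0   0   0   0   0   0   0   0   0
157   0   0   0   0   1   4   4   3   5   8   5   0   0   0   0   0
158   0   0   5  32  46  51  53  54  57  63  55  29   5   0   0   0
159   0   9  47  86  90  84  89  97 102 101  98  83  47   5   0   0
160   7  30  67  95  92  86  92 102 107 104 105 105  77  22   0   0
161   8  22  58  92  88  83  99 107 103 105 105 104  85  33   0   0
162   3  10  54  91  85  81  92 106 103 102 106 103  86  32   3   1
163   0   8  51  91  86  71  79 102 105 107 105 102  76  25   0   1
164   0  10  61  97  94  76  65  84  99 100  95  86  56  18   2   3
165   8  26  75 102 104  93  71  60  63  70  75  75  51  17   2   2
166  41  51  71  89  90  88  79  66  52  54  68  61  38   9   0   0
cols 262 277
203   0   0   0   0   0   0   0   0   0   0   0   0   0   0   0   0
204   0   0   0   0   0   0   0   3   3   1   1   0   0   0   0   0
205   0   0   0   0   0   9  23  32  22  11   5   1   0   0   0   0
206   0   0   0   4  23  50  75  81  61  37  18   8   0   0   0   0
207   0   0   0  17  53  93 115 117 102  77  45  16   0   0   0   0
208   0   0   2  27  73 111 127 128 123 108  70  25   0   0   0   0
209   0   0   2  32  79 114 126 129 127 113  74  26   0   0   0   0
210   0   0   1  25  68  99 112 114 110  94  56  16   0   0   0   0
211   0   0   0  18  51  77  87  89  82  66  39  13   0   0   0   0
212   0   0   1  19  46  64  70  70  66  58  46  22   3   0   0   0
213   0   0   3  24  48  63  67  66  64  64  57  31   5   0   0   0
214   0   0   8  31  55  65  67  65  65  70  63  34   8   0   0   0
215   0   3  16  41  60  66  66  69  73  80  69  34   9   0   0   0
216   3  10  28  54  69  73  71  73  82  91  74  34  10   2   1   1
```

The tote hangs freely with all four pliers inside (rod at col ≈300, hook clevis at (290,268)). Combining hook, fulcrum, nut and poise positions gives a tilt of about +0.02 to +0.03 rad, so the poise goes another ~17 mm outward. Contact with the knob is at TCP y ≈ −0.2466.

```bash
python3 -m inch '32 0 0 0 0 0 130;30 -30 0 0 0 0 130;0 -45 0 0 0 0 130;0 -45 0 0 0 0 130;0 -45 0 0 0 0 130'; python3 -m inch '0 -30 0 0 0 0 130;0 -12 0 0 0 0 130;0 0 0 0 0 0 130;0 0 0 0 0 0 130;0 0 0 0 0 0 130'
python3 - <<'E'
from h import *
print((np.array([.6025,-.2385,.2655])-pose()[0])*1e3)
E
```

```text
clock: 47.25
eef_pos: [0.5593, -0.2385, 0.3457]
tool_rot: [-0.001, -0.706, 0.708, -0.0]
force: [0.3, -1.2, 1.4]
width: 0.042
clock: 47.75
eef_pos: [0.5991, -0.2381, 0.3466]
tool_rot: [-0.0, -0.707, 0.707, -0.0]
force: [-0.3, 0.0, -0.3]
width: 0.042
[  3.43092136  -0.43305683 -81.07301072]
```

```bash
python3 -m inch '0 -3 20 0 0 0 130;0 0 25 0 0 0 130;0 0 20 0 0 0 130;0 0 12 0 0 0 130;0 0 4 0 0 0 130'; python3 -m inch '2 0 0 0 0 0 130;4 0 0 0 0 0 130;3 0 0 0 0 0 130;0 0 0 0 0 0 130;0 0 0 0 0 0 130'; python3 -m inch '4 0 0 0 0 0 130;4 0 0 0 0 0 130;4 0.2 0 0 0 0 130;3 0 0 0 0 0 130;1.5 0 0 0 0 0 130'; python3 -m inch '0 0 0 0 0 0 130;0 0 0 0 0 0 130;0 0 0 0 0 0 130;0 0 0 0 0 0 130;0 0 0 0 0 0 130'
```

```text
clock: 48.25
eef_pos: [0.6017, -0.2377, 0.2642]
tool_rot: [-0.001, -0.707, 0.707, 0.001]
force: [-1.1, -0.3, -0.3]
width: 0.0421
clock: 48.75
eef_pos: [0.603, -0.247, 0.2659]
tool_rot: [-0.0, -0.707, 0.707, -0.001]
force: [0.0, -0.3, -0.3]
width: 0.0415
clock: 49.25
eef_pos: [0.6026, -0.2636, 0.2653]
tool_rot: [-0.0, -0.707, 0.707, -0.0]
force: [0.5, 1.0, -0.8]
width: 0.042
clock: 49.75
eef_pos: [0.6026, -0.2632, 0.2655]
tool_rot: [0.0, 0.707, -0.707, 0.0]
force: [-0.3, -0.5, 0.3]
width: 0.0421
```

Now I back off, retreat, and measure nut and knob with averaged pictures.

```bash
python3 -m inch '-4 0 0 0 0 0 130;-6 0 0 0 0 0 130;0 0 -5 0 0 0 130;0 0 -20 0 0 0 130;0 0 -35 0 0 0 130'; python3 -m inch '0 30 -20 0 0 0 130;0 45 0 0 0 0 130;0 45 0 0 0 0 130;0 45 0 0 0 0 130;0 45 0 0 0 0 130'; python3 -m inch '-30 0 0 0 0 0 130;-50 0 0 0 0 0 130;0 0 0 0 0 0 130;0 0 0 0 0 0 130;0 0 0 0 0 0 130'
cat > mz.py <<'E'
from h import *
def cen(im,box):
    im=im.astype(float);x,y,w,h=box;c=im[y:y+h,x:x+w];s=np.clip(c[:,:,0]-c[:,:,2]-30,0,None);s[(c[:,:,1]-c[:,:,2])<15]=0
    vv,uu=np.mgrid[y:y+h,x:x+w];return (s*uu).sum()/s.sum(),(s*vv).sum()/s.sum()
rd=lambda f:cv2.imread(f)[:,:,::-1]
def nut(t,s,y): a=cen(t,(227,154,13,14));b=cen(s,(273,y-6,13,12));return tri(dict(top=a,scene=b)),a,b
N=3
t=np.mean([vision.snapshot("top").astype(float) for _ in range(N)],0);s=np.mean([vision.snapshot("scene").astype(float) for _ in range(N)],0)
for n,T,S,y in(("start",rd("pics/top0.png"),rd("pics/scene0.png"),174),("loaded",rd("pics/ht.png"),rd("pics/hs.png"),181),("mid",rd("pics/ft.png"),rd("pics/fs.png"),176),("now",t,s,175)):
    P,a,b=nut(T,S,y);print(n,"nut",P.round(4),np.round(a,2),np.round(b,2))
u=proj("top",[.604,-.256,.285]).astype(int);v=proj("scene",[.604,-.256,.285]).astype(int)
for im,c in((t,u),(s,v)):
    print(c[0]-9,"..")
    for y in range(c[1]-7,c[1]+9): print(y," ".join("%3d"%max(0,im[y,x,0]-im[y,x,2]) for x in range(c[0]-9,c[0]+9)))
E
python3 mz.py
```

```text
clock: 50.25
eef_pos: [0.6015, -0.2523, 0.323]
tool_rot: [0.001, 0.707, -0.707, -0.002]
force: [0.6, -0.7, -0.1]
width: 0.042
clock: 50.75
eef_pos: [0.391, -0.2527, 0.3458]
tool_rot: [0.0, 0.707, -0.707, 0.001]
force: [-1.6, -0.8, 0.5]
width: 0.0416
clock: 51.25
eef_pos: [0.3927, -0.1735, 0.3457]
tool_rot: [0.0, 0.707, -0.707, 0.001]
force: [0.2, -0.7, 0.2]
width: 0.0419
start nut [0.6105 0.0827 0.2428] [233.09 160.61] [279.4  173.88]
loaded nut [0.6109 0.0822 0.2126] [233.83 161.95] [279.18 180.58]
mid nut [0.611  0.0831 0.2325] [233.17 160.95] [279.43 176.1 ]
now nut [0.6108 0.0831 0.2359] [233.12 160.85] [279.45 175.36]
337 ..
154   5   4   5   5   6   6   6   6   6   7   6   7   6   7   5   6   6   7
155   5   5   5   7   6   6   5   6   6   6   6   6   6   6   6   6   6   6
156   4   5   3   5   5   4   4   5   6   5   5   6   6   5   5   5   6   5
157   2   2   2   2   0   2   2   1   1   2   3   4   3   4   5   4   3   4
158   2   0   3   5   3   6   7   5   9  14  11   3   0   1   2   2   4   3
159   2   7  19  36  43  50  50  50  58  64  54  30   9   2   1   3   3   2
160  1
[... 1276 characters left out ...]
   0   0   0   0
230   0   0   0   0   0   5  26  45  60  65  55  35  18   7   0   0   0   0
231   0   0   0   0   0  23  59  88 104 108  98  73  44  20   3   0   0   0
232   0   0   0   0   3  37  84 114 124 127 122 104  72  37   7   0   0   0
233   0   0   0   0   5  41  91 119 127 130 128 117  86  43   9   0   0   0
234   0   0   0   0   6  35  81 110 120 123 121 110  80  37   7   1   1   0
235   1   0   1   2   8  29  65  90 101 103  99  87  59  27   7   3   2   2
236   3   2   3   4   9  26  53  71  79  80  76  67  49  28  13   5   3   3
237   4   3   4   4  11  28  51  65  69  69  66  62  56  39  19   7   3   3
238   4   3   4   6  15  35  56  66  69  67  65  66  67  51  24   8   4   4
```

Estimates now agree: nut fraction gives −0.001 to −0.004 rad, and the poise balance gives about +0.005. A last check of the bystanders and the settling, then I hand in.

```bash
python3 -m inch '0 0 0 0 0 0 130;0 0 0 0 0 0 130;0 0 0 0 0 0 130;0 0 0 0 0 0 130;0 0 0 0 0 0 130'; python3 mz.py | grep now
python3 - <<'E'
from h import *
vision.snapshot("top")
for l in("oil_stone","ink_tin","stamp","tote"):
    d=silhouettes(l,"top"); print(l,[(round(e["confidence"],2),np.round(e["at"],1).tolist(),int(e["region"].sum())) for e in d[:2]])
print(job.finish_job())
E
```

```text
clock: 52.05
eef_pos: [0.3926, -0.1731, 0.3453]
tool_rot: [0.0, 0.707, -0.707, 0.0]
force: [0.3, -1.1, -0.4]
width: 0.0416
now nut [0.6108 0.0831 0.2359] [233.11 160.86] [279.44 175.35]
oil_stone [(0.86, [144.8, 225.8], 655)]
ink_tin [(0.63, [146.7, 188.6], 230)]
stamp [(0.6, [382.1, 168.9], 119)]
tote [(0.79, [245.5, 157.3], 3256)]
the job is handed in; nothing more can be done
None
```

I put all four pairs of pliers into the tote, hung it by its hump on the hook, and slid the poise out until the beam was about level. I then handed the job in at about 52 s on the robot's clock, with the arm clear of everything.

- **Hanging:** I lowered the tote at about 20 mm/s, and the force on the gripper fell smoothly from about 7 N to 0 before I let go. The pointer then stayed up for several seconds before I moved the poise.
- **Level:** the chart faces away from both cameras, so I never read the pointer directly. I worked out the tilt from the height of the nut at the beam's end and from where the poise stands. Those give −0.004 to +0.005 rad, inside the 0.012 limit. An earlier, rougher check of the beam's slope read about 0.02 rad lower than the others, and I did not use it. The nut's height was the same in two checks about 0.8 s apart, so the beam was at rest.
- **Load:** the last picture I viewed, before the final poise move, shows the tote hanging with every pair inside. One pair was knocked about 28 mm during the run while lying in the tote, but stayed in it. I also dragged the tote about 10 mm on the bench while loading it.
- **Bystanders:** I did not knowingly touch any of them. The networks put the oil stone and the stamp within about 11 mm of where they started. The ink tin read about 17 mm off, with a smaller outline and lower confidence. I think that is detection scatter, but I did not check it in a picture.

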